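# Set out the press tooling in order on the setting-out board

## Task

Set out the press tooling on the dark board, everything upright and centred in its painted circle: the steel support ring in the circle beside the red tab, the black-headed punch in the circle beside the white tab, the yellow stop block between those two in the middle circle, and the green tin behind the stop block in the single far circle. Set the brass bush centred on top of the steel ring, where it must stay. Leave the amber jar and the blue bin where they are.

Things in the scene. Friction and masses are not known exactly. Their poses are not given: they have to be found in the camera images.
- board: dark steel plate fixed to the bench, 210 (x) x 316 (y) x 6 mm thick, yaw within 0.3 rad of the bench, +x away from the robot. Origin: centre of its underside, so its top is at z = 6 mm. Four white painted circles of 80 mm diameter, flat: a row of three with centres at x = -30 mm and y = +110, 0 and -110 mm, and a single far circle behind the middle one, at x = +70 mm, y = 0
- red_tab: small red block, 20 (x) x 50 (y) x 10 mm high, fixed on the board at the robot's side of one end circle of the row (either end, it changes); origin: centre of its underside, axes as the board's. The centre of the circle it marks lies 56 mm from it along its +x
- white_tab: small white block, the same as the red tab, marking the circle at the other end of the row in the same way
- support_ring: loose bright steel ring standing flat, 60 mm outside and 28 mm inside diameter, 30 mm high, 0.45 kg. Origin: on the axis at the underside, z up
- brass_bush: loose brass bush, a short tube standing upright, 44 mm outside and 22 mm inside diameter, 35 mm high, 0.3 kg. Origin: on the axis at the underside, z up
- punch: loose press punch standing upright, 82 mm high: steel foot 44 mm diameter to 14 mm height, stem 24 mm diameter from 18 to 50 mm, black round head 34 mm diameter from 50 to 78 mm, 0.3 kg. Origin: on the axis at the underside, z up
- stop_block: loose yellow step block: base 60 (x) x 40 (y) x 24 mm high, with a step 26 (x) x 40 (y) x 16 mm high on top at its +x end (total height 40 mm), 0.35 kg. Best gripped across y, 40 mm wide. Origin: centre of the underside of the base, z up; any yaw
- green_tin: loose green round tin with a lid: body 52 mm diameter to 28 mm height, lid 54 mm diameter from 28 to 42 mm, 0.15 kg. Origin: on the axis at the underside, z up
- amber_jar: bystander: amber jar with a lid, 54 mm diameter, 60 mm high, standing among the loose tooling; not to be moved. Origin: centre of the underside
- blue_bin: bystander: open blue bin 80 (x) x 140 (y) x 60 mm high beyond the board; not to be moved. Origin: centre of the underside
There are look-alikes about, which are no part of the job. What is shaped like the punch but pink or purple is not meant.

How it is judged:
At the end, for the whole second after the job is handed in: Ring by the red tab, punch by the white tab, stop block in the middle and tin in the far circle, each within 13 mm of the circle's centre along each board axis and standing on the board; bush on the ring, axes within 8 mm; heights within 4 mm; all five upright within 0.1 rad and at rest (x of support_ring in the frame of red_tab between 0.043 and 0.069 m and y of support_ring in the frame of red_tab between -0.013 and 0.013 m and z of support_ring in the frame of red_tab between -0.004 and 0.004 m and x of punch in the frame of white_tab between 0.043 and 0.069 m and y of punch in the frame of white_tab between -0.013 and 0.013 m and z of punch in the frame of white_tab between -0.004 and 0.004 m and x of stop_block in the frame of board between -0.043 and -0.017 m and y of stop_block in the frame of board between -0.013 and 0.013 m and z of stop_block in the frame of board between 0.002 and 0.01 m and x of green_tin in the frame of board between 0.057 and 0.083 m and y of green_tin in the frame of board between -0.013 and 0.013 m and z of green_tin in the frame of board between 0.002 and 0.01 m and horizontal distance between brass_bush and support_ring below 0.008 m and z of brass_bush in the frame of support_ring between 0.026 and 0.034 m and angle between each of support_ring, stop_block, green_tin, punch, brass_bush's own z axis and vertical below 0.1 rad and linear speed of each of support_ring, stop_block, green_tin, punch, brass_bush below 0.02 m/s); the robot touches nothing.
It fails at once if the amber jar is moved by more than 15 mm (distance of amber_jar from where it was at the start of the episode above 0.015 m).
It fails at once if the blue bin is moved by more than 15 mm (distance of blue_bin from where it was at the start of the episode above 0.015 m).
It also fails if it takes over 125 s, if anything falls off the work surface, if the arm or the gripper's body presses on something with over 40 N, if the wrist force passes 120 N, or if a joint passes its speed limit or range.

## Robot

A 7-joint arm with a two-finger parallel gripper is mounted at the origin on the work surface. World frame = base frame: x ahead of the robot, y to its left, z up, the work surface at z = 0. Lengths are in m, angles in rad, forces in N, time in s.
With the tool pointing down it reaches from about 0.4 to 0.925 m from the base axis. Payload 5.6 kg.
Tool frame: the origin (TCP) lies between the finger pads; the fingertips stand 14 mm ahead of it and the grasp point (between the pads) lies 5 mm behind it; z points along the fingers, y is the direction in which the jaws open and shut (so a half turn about z gives the same grasp; the last joint's range is limited). The gripper opens to 85 mm and grips with 20 to 120 N. Pads are 22 mm wide; open, the fingers measure 114 mm over their backs; the gripper's body (76 mm by 85 mm) begins 54 mm behind the grasp point. The pads swing forward as they close: fully open they stand 13 mm farther back than shut.
Start: joints at [1.292, 0.468, -0.012, 1.603, 0.006, 1.071, -0.056], TCP at [0.152, -0.632, 0.245] pointing down, gripper open.
Joint ranges: [-2.53, 2.53], [-0.31, 2.02], [-1.57, 1.55], [0.28, 2.44], [-1.29, 4.43], [0.15, 1.84], [-2.92, 2.92]. Speed limits (rad/s): [2.57, 2.57, 3.14, 3.14, 3.14, 3.14, 3.14].

## Interface

Orientations are given as a unit quaternion [w, x, y, z].
In Python, from plant import r, optics, models gives the robot as it stands.
- The arm moves only by the tool arm_command, never from a script. Its argument "steps" is a list of rows, each a list of 3 entries, a list of its own where there are three numbers: the shift along the tool's x, y, z in mm, then the turn, a rotation vector about the tool's x, y, z in degrees, then the opening, from -1 (shut) to 1 (fully open). In form: [[[dx, dy, dz], [wx, wy, wz], grip], ...]. A call has 1 to 5 rows; each row shifts and turns the commanded pose from where the row before left it, along the tool's axes as they then stand; what a row does not reach is not made up. A row lasts 1/12 s, in which the tool goes at most 41.7 mm and 7.16 degrees, less where a joint would pass 70% of its speed; a pose out of reach is approached as far as the arm can. A call with a gripper value outside its range is refused whole. The fingers move at their own pace and stop on an object; "squeeze" is the grip in N (left out, the last holds). Time passes only in rows, so rows that do not move let the fingers close. It gives the time, the measured TCP pose, the force and the opening at its end, in the units of the state.
- r.sense(): the state, without advancing time (a new reading comes with each control period).
- optics.grab_frame(name): name is "side" or "top" or "wrist"; returns (picture, depth): 384x512x3 uint8, red, green, blue; 384x512 float32, m along the optical axis (not along the pixel's ray), 0 where there is no reading.
- optics.get_calibration(name): a dict with "fx", "fy", "cx", "cy" (pixels), "dist_coeffs" ([k1, k2, p1, p2, k3] as OpenCV has them; the pictures are not rectified), "rvec" (rotation vector, rad) and "tvec" (3), from world to camera coordinates, as OpenCV has them; the wrist camera has in their place "mount" (4x4, takes a point from camera to tool coordinates, whose origin is the TCP and whose axes are the flange's). Camera axes: x right, y down, z forward; pixel columns grow to the right and rows downward; lengths in m; the calibration is good to about 2 mm. A picture is of the moment at which its call begins: read the wrist's pose just before it. get_calibration takes no time and is no camera call.
- r.close_job(): hands the job in, once; it reports no verdict.
Trained networks look in the newest picture that a camera, given by its name, has taken for a name from the list of things; names that differ only in an ending like _2 or _b are one class to them, and where a whole thing is asked for, a point or a joint stands for the part that bears it (a point fixed in the world has none). Each returns a list of dicts, best first, with "score" (0 to 1); they miss things now and then, are a little off and sometimes report something else, mostly with a low value. They report only what shows in the picture. A call takes as long as a camera call. They do not tell look-alikes from the thing itself.
- models.recognise(camera, label): "point" ([column, row] in pixels, amid what is visible of it).
The state is a dict: "time": time; "joint_positions": joint angles; "dq": joint speeds; "joint_torque": joint torques, N m; "ee_pos": TCP position; "tcp_rot": TCP orientation; "wrist_force": force on the tool from outside, world axes, zero at the start; "moment": the same for the moment, N m; "opening": opening from 0.0 (shut) to 1.0 (fully open).
Only numpy, scipy, OpenCV 4.12 (cv2) and the standard library are available. Lean on these libraries where they do the work, as an engineer would, in place of code of your own. Each camera call takes 0.05 s, during which the arm holds its last target.

## Working session

There is one attempt and no reset: what is moved stays moved. The work goes in short steps, Python scripts to look and compute and a tool call to move; the robot and the scene stay as the last step left them, time stands still between calls to the robot, and variables do not carry over. Pictures are saved under pics/ and viewed, and the job is handed in when it is done.

Besides the shell and the picture viewer there is one more tool, called after "Emit:" by a JSON object that holds its "api" and its "payload". arm_command: Moves the arm, as the interface text tells. Its arguments: {"type":"object","properties":{"steps":{"type":"array","items":{"type":"array"}},"squeeze":{"type":"number"}},"required":["steps"]}

```bash
ls; mkdir -p pics; python3 - <<'E'
from plant import r, optics, models
import cv2
print(r.sense())
for n in ["side","top","wrist"]:
    im,d=optics.grab_frame(n); cv2.imwrite(f"pics/{n}0.png",im[:,:,::-1])
    print(n,optics.get_calibration(n))
E
```

```text
pics
{'time': 0.0, 'joint_positions': array([ 1.29201443,  0.46837558, -0.01162501,  1.60362919,  0.0060198 ,
        1.07140815, -0.05630376]), 'dq': array([ 0.00016808,  0.00063078, -0.00134578, -0.00020871, -0.00104092,
       -0.00085991, -0.00090556]), 'joint_torque': array([-4.01420584e-04, -5.32386303e+01,  2.16810883e-02, -2.51300365e+01,
        1.15462524e-02,  7.74095213e-03, -1.91684893e-05]), 'ee_pos': array([ 0.15165917, -0.63150613,  0.24433705]), 'tcp_rot': array([-8.76508274e-04,  9.93060769e-01,  1.17598945e-01, -1.70275398e-04]), 'wrist_force': array([-0.99050335, -0.27274629,  0.93251   ]), 'moment': array([-0.04679189, -0.04641268,  0.00284022]), 'opening': 1.0041492314326281}
side {'fx': 428.81228796885875, 'fy': 428.81228796885875, 'cx': 255.07107819795118, 'cy': 193.7012388183255, 'dist_coeffs': array([-0.03030423,  0.        ,  0.        ,  0.        ,  0.        ]), 'rvec': array([ 0.84152547, -2.56703293,  1.08983144]), 'tvec': array([0.48746105, 0.27434654, 1.00778856])}
top {'fx': 447.0220738450557, 'fy': 447.0220738450557, 'cx': 256.62502336017764, 'cy': 191.68705778949646, 'dist_coeffs': array([-0.16671798,  0.        ,  0.        ,  0.        ,  0.        ]), 'rvec': array([ 2.09195676, -2.14573739,  0.2071927 ]), 'tvec': array([0.03512094, 0.60883867, 1.25727875])}
wrist {'fx': 279.66812932188094, 'fy': 279.66812932188094, 'cx': 258.11428594463143, 'cy': 193.42134649051204, 'dist_coeffs': array([-0.01137593,  0.        ,  0.        ,  0.        ,  0.        ]), 'mount': array([[-1.11850369e-03, -9.62847600e-01, -2.70043049e-01,
         6.96709243e-02],
       [ 9.99997809e-01, -1.55481403e-03,  1.40180507e-03,
         2.45272028e-04],
       [-1.76959137e-03, -2.70040889e-01,  9.62847229e-01,
        -1.27871282e-01],
       [ 0.00000000e+00,  0.00000000e+00,  0.00000000e+00,
         1.00000000e+00]])}
```

View pics/top0.png

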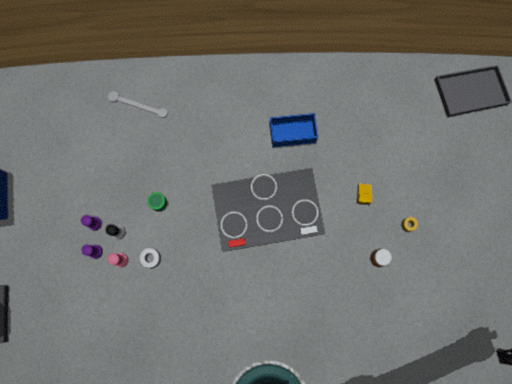

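View pics/side0.png

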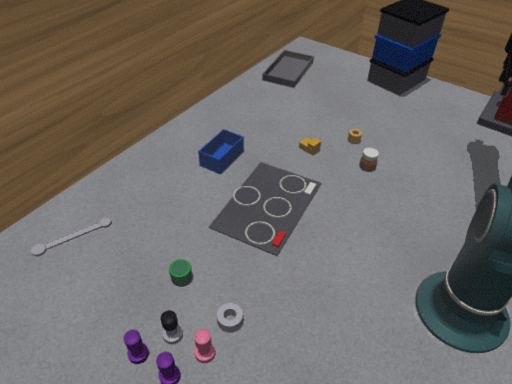

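View pics/wrist0.png

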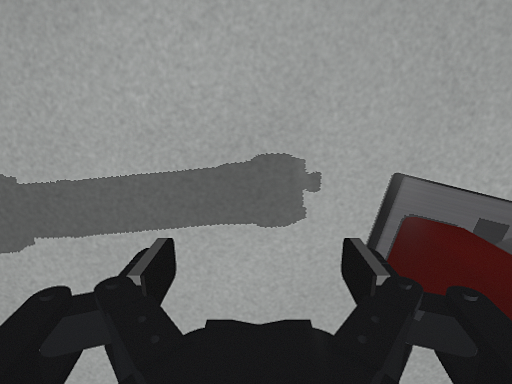

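The top view shows everything. The red tab is at (236,243) on the left (+y) and the white tab at (309,230). The tin is at (157,201), the black punch at (115,230), the ring at (149,258), the block at (365,194), the bush at (410,224) and the jar at (382,257). Next I measure positions from the depth.

```bash
cat > h.py <<'E'
from plant import r, optics, models
import cv2, numpy as np
from scipy.spatial.transform import Rotation as R
def pose():
    s=r.sense(); q=s["tcp_rot"]; return s["ee_pos"], R.from_quat([q[1],q[2],q[3],q[0]]).as_matrix()
def ext(cal,p=None):
    # camera->world
    if "mount" in cal:
        T=np.eye(4); T[:3,3]=p[0]; T[:3,:3]=p[1]; return T@cal["mount"]
    Rm=cv2.Rodrigues(cal["rvec"])[0]; T=np.eye(4); T[:3,:3]=Rm.T; T[:3,3]=-Rm.T@cal["tvec"]; return T
def K(cal): return np.array([[cal["fx"],0,cal["cx"]],[0,cal["fy"],cal["cy"]],[0,0,1]])
def cloud(name):
    cal=optics.get_calibration(name); p=pose() if name=="wrist" else None
    im,d=optics.grab_frame(name)
    uv=np.stack(np.meshgrid(np.arange(512),np.arange(384)),-1).reshape(-1,1,2).astype(float)
    n=cv2.undistortPoints(uv,K(cal),cal["dist_coeffs"]).reshape(384,512,2)
    T=ext(cal,p)
    P=np.dstack([n*d[...,None],d])@T[:3,:3].T+T[:3,3]
    P[d==0]=np.nan
    return im,d,P,n,T
def onplane(n,T,u,v,z):
    a=cv2.remap(n.astype(np.float32),np.float32([[u]]),np.float32([[v]]),cv2.INTER_LINEAR)[0,0]
    dr=T[:3,:3]@np.array([a[0],a[1],1]); return T[:3,3]+dr*(z-T[2,3])/dr[2]
E
python3 - <<'E'
from h import *
for name in ["top","side"]:
    im,d,P,n,T=cloud(name)
    print(name,"cam",T[:3,3].round(3),"floor z",np.nanmedian(P[280:300,150:350,2]) if name=="top" else np.nanmedian(P[150:200,60:120,2]))
    np.savez(f"{name}.npz",im=im,P=P,n=n,T=T,d=d)
    for l in ["support_ring","brass_bush","punch","stop_block","green_tin","amber_jar","red_tab","white_tab","board","blue_bin"]:
        o=models.recognise(name,l)
        print(l,[(np.round(x["point"]).tolist(),round(x["score"],2),P[int(x["point"][1]),int(x["point"][0])].round(3).tolist()) for x in o[:4]])
E
```

```text
top cam [0.355 0.023 1.351] floor z -0.0002251359014810994
support_ring [([155.0, 258.0], 0.59, [0.426, 0.326, 0.031])]
brass_bush [([410.0, 223.0], 0.45, [0.51, -0.455, -0.003])]
punch [([119.0, 261.0], 0.72, [0.413, 0.423, 0.069]), ([93.0, 223.0], 0.62, [0.528, 0.511, 0.055]), ([117.0, 232.0], 0.57, [0.499, 0.433, 0.063]), ([94.0, 252.0], 0.47, [0.443, 0.502, 0.065])]
stop_block [([365.0, 194.0], 0.55, [0.598, -0.304, 0.04]), ([307.0, 228.0], 0.36, [0.503, -0.129, 0.014]), ([119.0, 230.0], 0.31, [0.508, 0.431, 0.061])]
green_tin [([157.0, 199.0], 0.88, [0.599, 0.32, 0.039])]
amber_jar [([380.0, 256.0], 0.55, [0.41, -0.335, 0.059]), ([291.0, 132.0], 0.26, [0.811, -0.094, 0.001])]
red_tab []
white_tab [([306.0, 227.0], 0.54, [0.51, -0.127, 0.005])]
board [([267.0, 209.0], 0.72, [0.566, -0.011, 0.005])]
blue_bin [([293.0, 133.0], 0.68, [0.806, -0.1, 0.008])]
side cam [0.093 0.723 0.893] floor z -0.0018133925973634613
support_ring [([227.0, 313.0], 0.73, [0.436, 0.339, 0.015]), ([222.0, 153.0], 0.42, [0.824, -0.114, 0.006])]
brass_bush [([351.0, 140.0], 0.53, [0.507, -0.422, 0.018])]
punch [([172.0, 326.0], 0.79, [0.488, 0.456, 0.066]), ([167.0, 370.0], 0.78, [0.43, 0.53, 0.067]), ([135.0, 345.0], 0.72, [0.516, 0.532, 0.075])]
stop_block [([311.0, 143.0], 0.59, [0.59, -0.292, 0.041])]
green_tin [([181.0, 272.0], 0.72, [0.581, 0.335, 0.045])]
amber_jar [([368.0, 159.0], 0.63, [0.402, -0.318, 0.05]), ([262.0, 208.0], 0.43, [0.57, 0.011, 0.006])]
red_tab [([276.0, 240.0], 0.68, [0.467, 0.098, 0.016])]
white_tab []
board [([262.0, 208.0], 0.59, [0.567, 0.014, 0.006])]
blue_bin [([223.0, 152.0], 0.82, [0.821, -0.121, 0.002])]
```

```bash
cat > loc.py <<'E'
from h import *
for name in ["top","side"]:
    D=np.load(f"{name}.npz"); P,im,n,T=D["P"],D["im"],D["n"],D["T"]
    z=P[...,2]
    print(name)
    for l,c,h,rad in [("ring",(.426,.335),.030,.05),("bush",(.507,-.44),.035,.05),("punch",(.499,.44),.082,.04),("block",(.595,-.30),.04,.05),("tin",(.595,.32),.042,.05),("jar",(.41,-.335),.06,.05),("pink",(.41,.43),.08,.04),("bin",(.82,-.1),.06,.11),("pur1",(.52,.52),.08,.04),("pur2",(.44,.51),.08,.04)]:
        m=(np.hypot(P[...,0]-c[0],P[...,1]-c[1])<rad)&(abs(z-h)<.009)
        pts=P[m][:,:2].astype(np.float32)
        if len(pts)<5: print(l,len(pts)); continue
        (cx,cy),rr=cv2.minEnclosingCircle(pts); rect=cv2.minAreaRect(pts*1000)
        print(l,len(pts),"circ",round(cx,4),round(cy,4),"r",round(rr,4),"med",np.median(pts,0).round(4),"rect",np.round(rect[0]),np.round(rect[1]),round(rect[2],1),"z",np.median(z[m]).round(4))
    # tabs by colour
    hsv=cv2.cvtColor(im,cv2.COLOR_RGB2HSV)
    near=(np.hypot(P[...,0]-.57,P[...,1])<.22)
    red=near&(hsv[...,1]>150)&((hsv[...,0]<8)|(hsv[...,0]>172))&(hsv[...,2]>80)
    v,u=np.nonzero(red); print("red",len(u),onplane(n,T,u.mean(),v.mean(),.014).round(4))
    # white painted circles + tab
    w=(near&(hsv[...,1]<60)&(hsv[...,2]>150 if name=="top" else hsv[...,2]>130)).astype(np.uint8)
    cs,_=cv2.findContours(w,cv2.RETR_EXTERNAL,cv2.CHAIN_APPROX_NONE)
    for c in cs:
        if len(c)>20:
            q=np.array([onplane(n,T,a[0][0],a[0][1],.006)[:2] for a in c],np.float32)
            (cx,cy),rr=cv2.minEnclosingCircle(q)
            if rr<.06:
                A=np.c_[2*q,np.ones(len(q))]; s=np.linalg.lstsq(A,(q**2).sum(1),rcond=None)[0]
                print("  wh",len(c),s[:2].round(4),np.sqrt(s[2]+s[0]**2+s[1]**2).round(4), round(rr,4),cv2.minAreaRect(q*1000))
E
python3 loc.py
```

```text
top
ring 258 circ 0.4255 0.3443 r 0.0304 med [0.4256 0.3446] rect [425. 345.] [57. 58.] 58.2 z 0.03
bush 128 circ 0.5038 -0.4427 r 0.0222 med [ 0.5048 -0.4406] rect [ 505. -443.] [40. 42.] 37.2 z 0.0337
punch 102 circ 0.5042 0.4489 r 0.018 med [0.5054 0.4476] rect [506. 448.] [34. 30.] 88.8 z 0.0815
block 125 circ 0.5885 -0.3074 r 0.0227 med [ 0.5865 -0.307 ] rect [ 588. -308.] [41. 28.] 83.9 z 0.0395
tin 262 circ 0.5944 0.3235 r 0.028 med [0.5947 0.3225] rect [595. 324.] [54. 53.] 58.3 z 0.0424
jar 222 circ 0.4083 -0.3428 r 0.0253 med [ 0.4072 -0.3416] rect [ 408. -342.] [46. 46.] 53.6 z 0.0595
pink 106 circ 0.4194 0.4376 r 0.0167 med [0.4187 0.4362] rect [420. 437.] [31. 30.] 63.2 z 0.0807
bin 257 circ 0.807 -0.0993 r 0.079 med [ 0.8082 -0.0977] rect [808. -98.] [ 80. 142.] 5.7 z 0.0586
pur1 99 circ 0.5335 0.526 r 0.0176 med [0.533  0.5237] rect [532. 526.] [30. 32.] 18.3 z 0.0808
pur2 100 circ 0.4474 0.5178 r 0.0169 med [0.4453 0.5167] rect [447. 518.] [31. 31.] 44.6 z 0.081
red 106 [0.4656 0.0839 0.014 ]
  wh 40 [ 0.4996 -0.1345] 0.0179 0.0254 ((498.9758605957031, -134.6388854980
[... 2354 characters left out ...]
h 52 [ 0.5372 -0.0166] 0.0377 0.037 ((548.0022583007812, 6.492849349975586), (27.40439796447754, 73.81343841552734), 65.22689819335938)
  wh 39 [ 0.5365 -0.0175] 0.0373 0.0327 ((511.4999084472656, -30.742755889892578), (19.84521484375, 65.17799377441406), 25.641887664794922)
  wh 57 [ 0.6362 -0.0025] 0.0377 0.0384 ((622.99609375, -19.400386810302734), (35.856807708740234, 76.45198822021484), 52.75889205932617)
  wh 54 [ 0.5068 -0.1382] 0.0211 0.0328 ((508.44451904296875, -138.42544555664062), (35.16191101074219, 57.413021087646484), 7.9878363609313965)
  wh 33 [ 0.5538 -0.1257] 0.0374 0.0317 ((578.787353515625, -110.79454040527344), (17.198081970214844, 63.18034744262695), 30.28838539123535)
```

```bash
python3 - <<'E'
from h import *
for name in ["top","side"]:
    D=np.load(f"{name}.npz"); P,im=D["P"],D["im"]; z=P[...,2]
    for lo,hi in [(.018,.029),(.034,.046),(.015,.046)]:
        m=(np.hypot(P[...,0]-.595,P[...,1]+.3)<.07)&(z>lo)&(z<hi)
        pts=P[m][:,:2].astype(np.float32)*1000
        print(name,lo,len(pts),pts.mean(0),cv2.minAreaRect(pts))
D=np.load("top.npz"); cv2.imwrite("pics/crop.png",cv2.resize(D["im"][160:280,330:450,::-1],None,fx=5,fy=5))
E
```

```text
top 0.018 141 [ 615.0779  -310.42966] ((604.4808349609375, -309.7762756347656), (41.810909271240234, 61.50392150878906), 81.51187133789062)
top 0.034 120 [ 587.1029  -307.62747] ((587.1787719726562, -308.1841125488281), (41.62461471557617, 26.63414764404297), 83.02580261230469)
top 0.015 288 [ 602.0124  -308.04883] ((604.6064453125, -309.4145812988281), (42.75395584106445, 61.81769943237305), 83.86247253417969)
side 0.018 97 [ 605.9245 -303.8809] ((602.0971069335938, -308.49908447265625), (43.766273498535156, 62.401145935058594), 80.7948226928711)
side 0.034 77 [ 585.2044 -303.7997] ((586.7841186523438, -305.7362976074219), (39.67910385131836, 30.948863983154297), 75.3822250366211)
side 0.015 205 [ 595.24713 -302.6533 ] ((601.6607055664062, -308.6670227050781), (46.79020309448242, 61.55467987060547), 84.07350158691406)
```

View pics/crop.png

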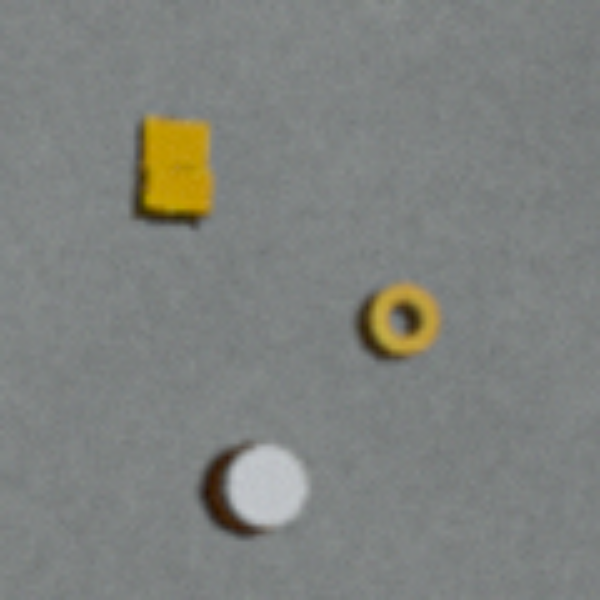

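```bash
cat > plan.py <<'E'
from h import *
import sys
# usage: plan.py x y z yawdeg
p,Rm=pose(); x,y,z,yaw=map(float,sys.argv[1:5])
yn=np.degrees(np.arctan2(Rm[1,0],Rm[0,0]))
c,s=np.cos(np.radians(yaw)),np.sin(np.radians(yaw)); Rt=np.array([[c,s,0],[s,-c,0],[0,0,-1.]])
d=np.array([x,y,z])-p
S=r.sense()
print("t",round(S["time"],2),"pos",p.round(4),"yaw",round(yn,2),"tilt(tool rotvec deg)",np.degrees(R.from_matrix(Rm.T@Rt).as_rotvec()).round(2))
print("shift in current tool axes mm",(Rm.T@d*1000).round(1)," in target axes",(Rt.T@d*1000).round(1),"len",round(np.linalg.norm(d)*1000))
print("q",S["joint_positions"].round(2),"F",S["wrist_force"].round(1),"open",round(S["opening"],3))
E
python3 plan.py 0.603 -0.309 0.15 -6
```

```text
t 1.25 pos [ 0.1518 -0.632   0.2453] yaw 13.51 tilt(tool rotvec deg) [ 0.    0.   19.51]
shift in current tool axes mm [ 514.1 -208.7   95.3]  in target axes [ 414.9 -368.4   95.3] len 563
q [ 1.29  0.47 -0.01  1.6   0.01  1.07 -0.06] F [0.2 0.9 0.7] open 0.998
```

Emit:
{"api": "arm_command", "payload": {"steps": [[[0, 0, 0], [0, 0, 6.5], 1], [[0, 0, 0], [0, 0, 6.5], 1], [[0, 0, 0], [0, 0, 6.5], 1], [[26, -23, 0], [0, 0, 0], 1], [[26, -23, 0], [0, 0, 0], 1]]}}

```text
time: 1.67
ee_pos: [0.2065, -0.5924, 0.2451]
tcp_rot: [0.0, 0.998, -0.055, -0.001]
wrist_force: [1.4, 0.2, -0.5]
opening: 0.998
```

Emit:
{"api": "arm_command", "payload": {"steps": [[[26, -23, 0], [0, 0, 0], 1], [[26, -23, 0], [0, 0, 0], 1], [[26, -23, 0], [0, 0, 0], 1], [[26, -23, 0], [0, 0, 0], 1], [[26, -23, 0], [0, 0, 0], 1]]}}

```text
time: 2.08
ee_pos: [0.3508, -0.4898, 0.2455]
tcp_rot: [0.0, 0.999, -0.052, 0.0]
wrist_force: [0.8, -0.5, 0.3]
opening: 0.998
```

Emit:
{"api": "arm_command", "payload": {"steps": [[[26, -23, 0], [0, 0, 0], 1], [[26, -23, 0], [0, 0, 0], 1], [[26, -23, 0], [0, 0, 0], 1], [[26, -23, 0], [0, 0, 0], 1], [[26, -23, 0], [0, 0, 0], 1]]}}

```text
time: 2.5
ee_pos: [0.4922, -0.389, 0.2455]
tcp_rot: [0.0, 0.999, -0.052, 0.0]
wrist_force: [0.4, -0.8, 0.7]
opening: 1.003
```

```bash
python3 plan.py 0.603 -0.309 0.15 -6
```

```text
t 2.5 pos [ 0.4922 -0.389   0.2455] yaw -6.0 tilt(tool rotvec deg) [ 0.02 -0.02  0.  ]
shift in current tool axes mm [101.8 -91.2  95.5]  in target axes [101.8 -91.2  95.5] len 167
q [ 0.67  0.43 -0.07  1.66  0.03  1.05 -1.09] F [ 0.4 -0.8  0.7] open 1.003
```

Emit:
{"api": "arm_command", "payload": {"steps": [[[20.4, -18.2, 15], [0, 0, 0], 1], [[20.4, -18.2, 15], [0, 0, 0], 1], [[20.4, -18.2, 15], [0, 0, 0], 1], [[20.4, -18.2, 15], [0, 0, 0], 1], [[20.4, -18.2, 15], [0, 0, 0], 1]]}}

```text
time: 2.92
ee_pos: [0.6029, -0.3094, 0.1696]
tcp_rot: [0.0, 0.999, -0.052, 0.0]
wrist_force: [0.2, 0.1, 0.3]
opening: 1.0
```

```bash
cat > snap.py <<'E'
from h import *
import sys
# snap.py tag cx cy zlo zhi rad : wrist picture, blob in world z band near cx,cy
tag=sys.argv[1]; im,d,P,n,T=cloud("wrist"); cv2.imwrite(f"pics/{tag}.png",im[:,:,::-1]); np.savez(f"w_{tag}.npz",im=im,P=P,n=n,T=T)
a=list(map(float,sys.argv[2:]))
for i in range(0,len(a),5):
    cx,cy,lo,hi,rad=a[i:i+5]
    m=(np.hypot(P[...,0]-cx,P[...,1]-cy)<rad)&(P[...,2]>lo)&(P[...,2]<hi)
    pts=P[m][:,:2].astype(np.float32)*1000
    if len(pts)>10: print(len(pts),"circ",np.round(cv2.minEnclosingCircle(pts)[0]),round(cv2.minEnclosingCircle(pts)[1],1),"rect",[np.round(q,1) for q in cv2.minAreaRect(pts)],"z",np.median(P[m][:,2]).round(4))
    else: print("few",len(pts))
E
python3 snap.py block1 .603 -.309 .034 .046 .06 .603 -.309 .018 .029 .06; python3 plan.py .603 -.309 .02 -6
```

```text
1077 circ [ 589. -310.] 23.0 rect [array([ 589. , -310.1]), array([39.5, 26.2]), np.float64(82.5)] z 0.0391
1435 circ [ 618. -314.] 26.0 rect [array([ 618.4, -313.9]), array([39.8, 34.8]), np.float64(82.3)] z 0.0232
t 2.97 pos [ 0.6065 -0.3027  0.1661] yaw -5.59 tilt(tool rotvec deg) [-0.31  0.05  0.41]
shift in current tool axes mm [ -2.7   7.4 146. ]  in target axes [ -2.8   6.6 146.1] len 146
q [ 0.48  0.6  -0.09  1.59  0.06  0.96 -1.3 ] F [ 2.1  5.2 -1.8] open 1.001
```

View pics/block1.png

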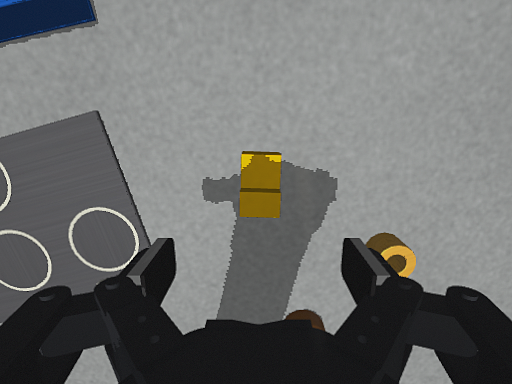

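```bash
python3 snap.py block2 .603 -.309 .034 .046 .06 .603 -.309 .018 .029 .06; python3 plan.py .605 -.311 .02 -7.5
```

```text
1107 circ [ 589. -310.] 23.2 rect [array([ 588.9, -310. ]), array([40.2, 26.4]), np.float64(81.9)] z 0.0391
1455 circ [ 618. -314.] 25.6 rect [array([ 618.4, -314. ]), array([40. , 34.8]), np.float64(82.4)] z 0.0232
t 3.02 pos [ 0.6046 -0.3039  0.167 ] yaw -5.56 tilt(tool rotvec deg) [-0.28  0.15  1.94]
shift in current tool axes mm [  1.5   7.8 146.9]  in target axes [  1.3   7.  147. ] len 147
q [ 0.48  0.6  -0.09  1.59  0.06  0.97 -1.29] F [ 0.2  0.6 -2. ] open 0.999
```

Emit:
{"api": "arm_command", "payload": {"steps": [[[0, 0, 0], [0, 0, 1.9], 1], [[0, 0, 0], [0, 0, 0], 1], [[0, 0, 0], [0, 0, 0], 1]]}}

```text
time: 3.27
ee_pos: [0.6015, -0.311, 0.1705]
tcp_rot: [0.0, 0.998, -0.069, -0.0]
wrist_force: [0.4, 0.3, -0.8]
opening: 0.998
```

```bash
python3 snap.py block3 .603 -.309 .034 .046 .06 .603 -.309 .018 .029 .06; python3 plan.py .606 -.3115 .02 -7.5
```

```text
1090 circ [ 589. -310.] 23.0 rect [array([ 589.2, -309.9]), array([40.1, 26. ]), np.float64(82.6)] z 0.0391
1419 circ [ 618. -314.] 25.9 rect [array([ 618.4, -314.1]), array([39.7, 34.8]), np.float64(81.7)] z 0.0232
t 3.32 pos [ 0.6015 -0.3111  0.1707] yaw -7.91 tilt(tool rotvec deg) [ 0.04 -0.02 -0.41]
shift in current tool axes mm [  4.5  -0.3 150.7]  in target axes [  4.5  -0.2 150.7] len 151
q [ 0.48  0.59 -0.08  1.59  0.05  0.97 -1.32] F [0.7 0.5 0.5] open 0.996
```

Emit:
{"api": "arm_command", "payload": {"steps": [[[4.5, 0, 35], [0, 0, 0], 1], [[0, 0, 38], [0, 0, 0], 1], [[0, 0, 38], [0, 0, 0], 1], [[0, 0, 25], [0, 0, 0], 1], [[0, 0, 14], [0, 0, 0], 1]]}}

```text
time: 3.73
ee_pos: [0.6038, -0.3107, 0.0168]
tcp_rot: [-0.001, 0.998, -0.069, -0.002]
wrist_force: [0.1, 0.6, 0.1]
opening: 1.004
```

Emit:
{"api": "arm_command", "payload": {"steps": [[[0, 0, 0], [0, 0, 0], -1], [[0, 0, 0], [0, 0, 0], -1], [[0, 0, 0], [0, 0, 0], -1], [[0, 0, 0], [0, 0, 0], -1], [[0, 0, 0], [0, 0, 0], -1]], "squeeze": 50}}

```text
time: 4.15
ee_pos: [0.6081, -0.3119, 0.0232]
tcp_rot: [0.001, 0.998, -0.069, 0.002]
wrist_force: [-0.8, -0.8, 4.8]
opening: 0.456
```

Emit:
{"api": "arm_command", "payload": {"steps": [[[0, 0, 0], [0, 0, 0], -1], [[0, 0, -20], [0, 0, 0], -1], [[0, 0, -30], [0, 0, 0], -1], [[0, 0, -30], [0, 0, 0], -1], [[0, 0, 0], [0, 0, 0], -1]]}}

```text
time: 4.57
ee_pos: [0.61, -0.3125, 0.1074]
tcp_rot: [0.002, 0.998, -0.069, 0.005]
wrist_force: [1.1, -0.6, -2.4]
opening: 0.458
```

```bash
python3 plan.py .537 -.0165 .1 -7.5
```

```text
t 4.57 pos [ 0.61   -0.3125  0.1074] yaw -7.89 tilt(tool rotvec deg) [ 0.19 -0.61 -0.39]
shift in current tool axes mm [-113.  -283.2    5.3]  in target axes [-111.  -283.9    7.4] len 305
q [ 0.48  0.67 -0.07  1.61  0.06  0.85 -1.33] F [ 1.1 -0.6 -2.4] open 0.458
```

Emit:
{"api": "arm_command", "payload": {"steps": [[[-8, -20, 0], [0, 0, 0], -1], [[-13, -33, 0], [0, 0, 0], -1], [[-13, -34, 0], [0, 0, 0], -1], [[-13, -34, 0], [0, 0, 0], -1], [[-13, -34, 0], [0, 0, 0], -1]]}}

```text
time: 4.98
ee_pos: [0.5671, -0.1476, 0.1001]
tcp_rot: [-0.0, 0.998, -0.069, -0.0]
wrist_force: [0.4, 0.4, -3.1]
opening: 0.455
```

Emit:
{"api": "arm_command", "payload": {"steps": [[[-13, -34, 0], [0, 0, 0], -1], [[-13, -34, 0], [0, 0, 0], -1], [[-13, -33, 0], [0, 0, 0], -1], [[-8, -20, 0], [0, 0, 0], -1], [[-2, -6, 0], [0, 0, 0], -1]]}}

```text
time: 5.4
ee_pos: [0.5355, -0.0112, 0.1003]
tcp_rot: [-0.001, 0.998, -0.065, -0.001]
wrist_force: [-0.3, 0.6, -3.6]
opening: 0.457
```

Emit:
{"api": "arm_command", "payload": {"steps": [[[0, 0, 0], [0, 0, 0], -1], [[0, 0, 0], [0, 0, 0], -1]]}}

```text
time: 5.57
ee_pos: [0.5373, -0.0173, 0.1003]
tcp_rot: [0.0, 0.998, -0.069, 0.0]
wrist_force: [-0.5, 0.2, -3.5]
opening: 0.456
```

```bash
python3 snap.py m1; python3 plan.py .537 -.0165 .026 -7.9
```

```text
t 5.62 pos [ 0.5374 -0.0182  0.1003] yaw -7.99 tilt(tool rotvec deg) [ 0.06 -0.03 -0.09]
shift in current tool axes mm [-0.6 -1.7 74.3]  in target axes [-0.6 -1.7 74.3] len 74
q [ 0.06  0.49 -0.11  1.98  0.08  0.68 -1.81] F [ 0.  -0.5 -3.3] open 0.454
```

View pics/m1.png

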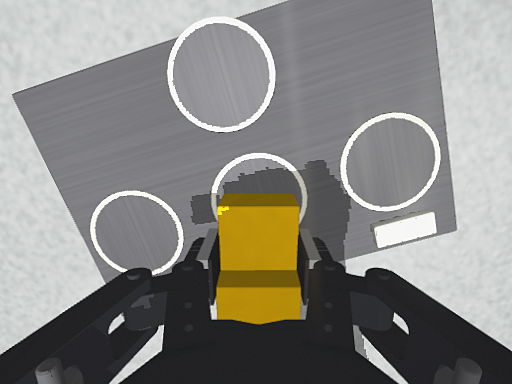

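Block held over the middle circle; now I check the circle positions from the wrist view.

```bash
cat > circ.py <<'E'
from h import *
import sys
D=np.load(f"w_{sys.argv[1]}.npz"); im,n,T=D["im"],D["n"],D["T"]
w=(im.min(2)>int(sys.argv[2]) if len(sys.argv)>2 else im.min(2)>200)
dr=np.dstack([n,np.ones(n.shape[:2])])@T[:3,:3].T; Q=T[:3,3]+dr*((.006-T[2,3])/dr[...,2])[...,None]
for l,c in [("R",(.521,.092)),("M",(.537,-.0165)),("W",(.5535,-.1255)),("F",(.636,-.002))]:
    for k in range(4):
        rr=np.hypot(Q[...,0]-c[0],Q[...,1]-c[1]); q=Q[w&(abs(rr-.0385)<.007-.001*k)][:,:2]
        if len(q)<30: break
        s=np.linalg.lstsq(np.c_[2*q,np.ones(len(q))],(q**2).sum(1),rcond=None)[0]; c=s[:2]
    print(l,len(q),c, "r",np.sqrt(s[2]+s@[s[0],s[1],0]).round(4) if len(q)>=30 else None)
E
python3 circ.py m1
```

```text
R 1034 [0.5226237  0.09049494] r 0.0379
M 540 [ 0.53948843 -0.01804214] r 0.0371
W 1427 [ 0.55450104 -0.12686759] r 0.038
F 2306 [ 0.6386123 -0.0033623] r 0.0385
```

Emit:
{"api": "arm_command", "payload": {"steps": [[[1.5, 0, 20], [0, 0, 0], -1], [[0, 0, 25], [0, 0, 0], -1], [[0, 0, 17], [0, 0, 0], -1], [[0, 0, 8], [0, 0, 0], -1], [[0, 0, 3], [0, 0, 0], -1]]}}

```text
time: 6.03
ee_pos: [0.5374, -0.0192, 0.0282]
tcp_rot: [0.001, 0.998, -0.07, -0.002]
wrist_force: [-15.8, -1.6, 45.6]
opening: 0.459
```

Emit:
{"api": "arm_command", "payload": {"steps": [[[0, 0, 0], [0, 0, 0], -1], [[0, 0, 0], [0, 0, 0], -0.2], [[0, 0, 0], [0, 0, 0], 0.4], [[0, 0, 0], [0, 0, 0], 0.4], [[0, 0, 0], [0, 0, 0], 0.4]]}}

```text
time: 6.45
ee_pos: [0.5395, -0.0176, 0.0277]
tcp_rot: [0.0, 0.998, -0.07, 0.001]
wrist_force: [1.0, 0.5, 0.8]
opening: 0.698
```

Emit:
{"api": "arm_command", "payload": {"steps": [[[0, 0, -10], [0, 0, 0], 1], [[0, 0, -30], [0, 0, 0], 1], [[0, 0, -40], [0, 0, 0], 1], [[0, 0, -40], [0, 0, 0], 1], [[0, 0, 0], [0, 0, 0], 1]]}}

```text
time: 6.87
ee_pos: [0.5436, -0.0167, 0.1555]
tcp_rot: [-0.001, 0.998, -0.069, 0.007]
wrist_force: [1.1, 0.2, 0.4]
opening: 1.0
```

```bash
python3 snap.py m2 .539 -.018 .04 .052 .06 .539 -.018 .024 .035 .06; python3 circ.py m2; python3 plan.py .595 .323 .19 8.5
```

```text
1201 circ [519. -17.] 23.2 rect [array([519.5, -16.7]), array([40.1, 25.9]), np.float64(81.5)] z 0.0451
1615 circ [548. -21.] 26.1 rect [array([548.5, -20.9]), array([40.1, 34.9]), np.float64(81.8)] z 0.0292
R 610 [0.52262299 0.09036125] r 0.0379
M 348 [ 0.53833042 -0.01820487] r 0.0382
W 827 [ 0.55459974 -0.12690596] r 0.038
F 1129 [ 0.63746494 -0.00360467] r 0.038
t 6.92 pos [ 0.5419 -0.0168  0.1525] yaw -7.91 tilt(tool rotvec deg) [ 1.000e-02 -5.700e-01 -1.641e+01]
shift in current tool axes mm [   6.2 -344.   -37. ]  in target axes [ 102.7 -328.3  -37.5] len 346
q [ 0.07  0.41 -0.12  1.95  0.07  0.78 -1.8 ] F [-1.   0.3  0.2] open 1.001
```

View pics/m2.png

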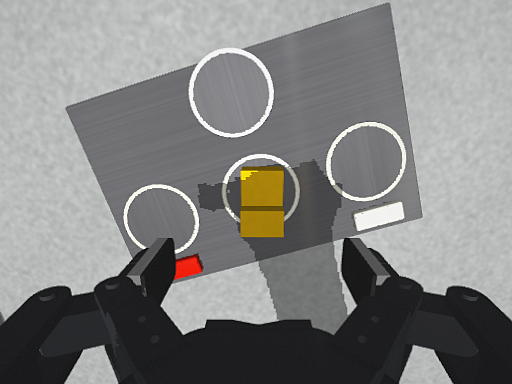

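Block placed, about 2 mm from the centre. Next is the tin.

Emit:
{"api": "arm_command", "payload": {"steps": [[[0, 0, 0], [0, 0, -5.5], 1], [[0, 0, -10], [0, 0, -5.5], 1], [[3, -10, -12], [0, 0, -5.4], 1], [[10, -32, 0], [0, 0, 0], 1], [[10, -36, 0], [0, 0, 0], 1]]}}

```text
time: 7.33
ee_pos: [0.5512, 0.0616, 0.1696]
tcp_rot: [0.001, 0.997, 0.071, 0.0]
wrist_force: [0.7, 1.2, -0.2]
opening: 0.997
```

Emit:
{"api": "arm_command", "payload": {"steps": [[[11, -36, 0], [0, 0, 0], 1], [[11, -36, 0], [0, 0, 0], 1], [[11, -36, 0], [0, 0, 0], 1], [[11, -36, 0], [0, 0, 0], 1], [[11, -36, 0], [0, 0, 0], 1]]}}

```text
time: 7.75
ee_pos: [0.5781, 0.2512, 0.1686]
tcp_rot: [0.0, 0.997, 0.074, -0.001]
wrist_force: [0.7, 0.5, 0.4]
opening: 0.998
```

Emit:
{"api": "arm_command", "payload": {"steps": [[[10, -34, 0], [0, 0, 0], 1], [[6, -20, 0], [0, 0, 0], 1], [[3, -10, 0], [0, 0, 0], 1], [[0, 0, 0], [0, 0, 0], 1], [[0, 0, 0], [0, 0, 0], 1]]}}

```text
time: 8.17
ee_pos: [0.5876, 0.3144, 0.1684]
tcp_rot: [0.001, 0.997, 0.074, -0.001]
wrist_force: [-0.2, -0.0, -0.4]
opening: 0.995
```

```bash
python3 snap.py tin1 .595 .323 .036 .05 .05  .505 .449 .075 .09 .05 .4245 .345 .025 .035 .05; python3 plan.py .595 .323 .03 8.5
```

```text
2477 circ [596. 322.] 26.9 rect [array([596.1, 321.7]), array([52.7, 53. ]), np.float64(6.7)] z 0.0415
939 circ [507. 447.] 16.8 rect [array([508.2, 448. ]), array([29.3, 32.9]), np.float64(33.3)] z 0.0803
938 circ [426. 343.] 29.9 rect [array([436. , 346.7]), array([39.2, 59.2]), np.float64(21.0)] z 0.0289
t 8.22 pos [0.588  0.3133 0.1686] yaw 8.39 tilt(tool rotvec deg) [ 0.12  0.07 -0.11]
shift in current tool axes mm [  8.5  -8.9 138.6]  in target axes [  8.4  -8.5 138.6] len 139
q [-0.38  0.59 -0.23  1.61  0.15  0.96 -2.08] F [ 0.2 -0.2 -0.6] open 1.003
```

View pics/tin1.png

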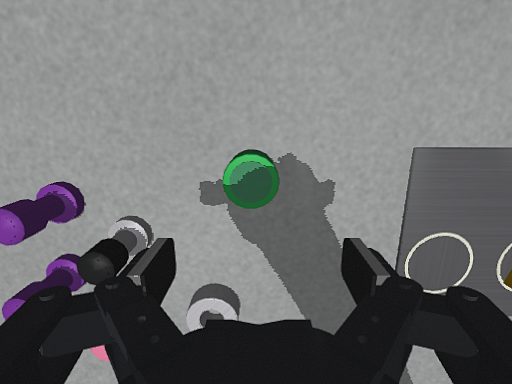

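Emit:
{"api": "arm_command", "payload": {"steps": [[[9, -7, 20], [0, 0, 0], 1], [[0, 0, 38], [0, 0, 0], 1], [[0, 0, 38], [0, 0, 0], 1], [[0, 0, 26], [0, 0, 0], 1], [[0, 0, 12], [0, 0, 0], 1]]}}

```text
time: 8.63
ee_pos: [0.5941, 0.3194, 0.031]
tcp_rot: [0.002, 0.997, 0.073, -0.003]
wrist_force: [-1.0, -0.8, -0.0]
opening: 1.0
```

Emit:
{"api": "arm_command", "payload": {"steps": [[[0, 0, 4], [0, 0, 0], 1], [[0, 0, 0], [0, 0, 0], 1], [[0, 0, 0], [0, 0, 0], -1], [[0, 0, 0], [0, 0, 0], -1], [[0, 0, 0], [0, 0, 0], -1]], "squeeze": 40}}

```text
time: 9.05
ee_pos: [0.5971, 0.3245, 0.0337]
tcp_rot: [-0.001, 0.997, 0.074, 0.002]
wrist_force: [-3.6, -2.7, 9.1]
opening: 0.618
```

Emit:
{"api": "arm_command", "payload": {"steps": [[[0, 0, 0], [0, 0, 0], -1], [[0, 0, 0], [0, 0, 0], -1], [[0, 0, -20], [0, 0, 0], -1], [[0, 0, -30], [0, 0, 0], -1], [[0, 0, -30], [0, 0, 0], -1]]}}

```text
time: 9.47
ee_pos: [0.595, 0.3237, 0.1118]
tcp_rot: [0.0, 0.997, 0.074, -0.001]
wrist_force: [0.3, 1.1, -0.8]
opening: 0.615
```

```bash
python3 plan.py .638 -.0035 .11 8.5
```

```text
t 9.47 pos [0.595  0.3237 0.1118] yaw 8.52 tilt(tool rotvec deg) [0.04 0.1  0.02]
shift in current tool axes mm [ -5.9 330.    2. ]  in target axes [ -5.8 330.    1.8] len 330
q [-0.4   0.67 -0.21  1.61  0.17  0.88 -2.1 ] F [ 0.3  1.1 -0.8] open 0.615
```

Emit:
{"api": "arm_command", "payload": {"steps": [[[0, 15, 0], [0, 0, 0], -1], [[0, 28, 0], [0, 0, 0], -1], [[-1, 36, 0], [0, 0, 0], -1], [[-1, 36, 0], [0, 0, 0], -1], [[-1, 36, 0], [0, 0, 0], -1]]}}

```text
time: 9.88
ee_pos: [0.615, 0.1727, 0.1117]
tcp_rot: [0.0, 0.997, 0.075, 0.0]
wrist_force: [0.5, 0.6, -2.1]
opening: 0.611
```

Emit:
{"api": "arm_command", "payload": {"steps": [[[-1, 36, 0], [0, 0, 0], -1], [[-1, 36, 0], [0, 0, 0], -1], [[-1, 36, 0], [0, 0, 0], -1], [[0, 32, 0], [0, 0, 0], -1], [[0, 20, 0], [0, 0, 0], -1]]}}

```text
time: 10.3
ee_pos: [0.636, 0.01, 0.1116]
tcp_rot: [0.001, 0.997, 0.072, 0.0]
wrist_force: [0.5, -0.6, -1.2]
opening: 0.615
```

Emit:
{"api": "arm_command", "payload": {"steps": [[[0, 12, 0], [0, 0, 0], -1], [[0, 6, 0], [0, 0, 0], -1], [[0, 0, 0], [0, 0, 0], -1], [[0, 0, 0], [0, 0, 0], -1]]}}

```text
time: 10.63
ee_pos: [0.6383, -0.0003, 0.1114]
tcp_rot: [-0.001, 0.997, 0.075, 0.0]
wrist_force: [0.0, -0.1, -1.7]
opening: 0.612
```

```bash
python3 plan.py .638 -.0035 .038 8.5;python3 snap.py f1 ; python3 circ.py f1
```

```text
t 10.63 pos [ 6.383e-01 -3.000e-04  1.114e-01] yaw 8.6 tilt(tool rotvec deg) [-0.07 -0.01  0.1 ]
shift in current tool axes mm [-0.8  3.2 73.4]  in target axes [-0.8  3.1 73.4] len 73
q [ 0.1   0.61 -0.2   1.72  0.16  0.83 -1.6 ] F [ 0.  -0.1 -1.7] open 0.612
R 166 [0.52291647 0.0905633 ] r 0.0378
M 0 [0.5239863 0.0069782] r None
W 182 [ 0.55469902 -0.1267637 ] r 0.0378
F 533 [ 0.63812995 -0.00327115] r 0.0374
```

View pics/f1.png

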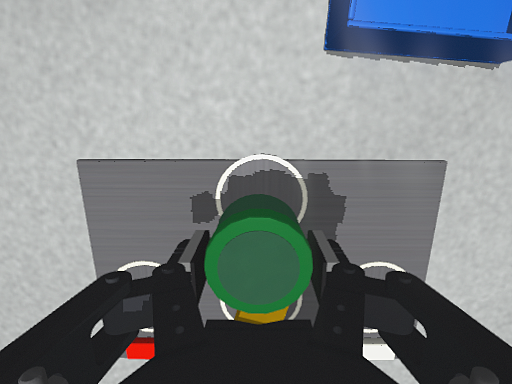

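Emit:
{"api": "arm_command", "payload": {"steps": [[[-0.5, 3, 15], [0, 0, 0], -1], [[0, 0, 25], [0, 0, 0], -1], [[0, 0, 17], [0, 0, 0], -1], [[0, 0, 8], [0, 0, 0], -1], [[0, 0, 4], [0, 0, 0], -1]]}}

```text
time: 11.1
ee_pos: [0.6373, -0.0032, 0.0408]
tcp_rot: [-0.0, 0.997, 0.075, -0.001]
wrist_force: [0.9, -0.1, -2.1]
opening: 0.616
```

Emit:
{"api": "arm_command", "payload": {"steps": [[[0, 0, 3], [0, 0, 0], -1], [[0, 0, 1], [0, 0, 0], -1], [[0, 0, 0], [0, 0, 0], -1], [[0, 0, 0], [0, 0, 0], 0.4], [[0, 0, 0], [0, 0, 0], 0.6]]}}

```text
time: 11.52
ee_pos: [0.6395, -0.0049, 0.0394]
tcp_rot: [0.0, 0.997, 0.074, 0.001]
wrist_force: [-0.6, 0.3, 0.2]
opening: 0.795
```

Emit:
{"api": "arm_command", "payload": {"steps": [[[0, 0, 0], [0, 0, 0], 0.6], [[0, 0, 0], [0, 0, 0], 0.6], [[0, 0, -15], [0, 0, 0], 1], [[0, 0, -30], [0, 0, 0], 1], [[0, 0, -30], [0, 0, 0], 1]]}}

```text
time: 11.93
ee_pos: [0.6376, -0.0052, 0.1139]
tcp_rot: [-0.0, 0.997, 0.074, -0.001]
wrist_force: [1.0, 0.5, 0.6]
opening: 1.002
```

Emit:
{"api": "arm_command", "payload": {"steps": [[[0, 0, -30], [0, 0, 0], 1], [[0, 0, 0], [0, 0, 0], 1], [[0, 0, 0], [0, 0, 0], 1]]}}

```text
time: 12.18
ee_pos: [0.6401, -0.0052, 0.1468]
tcp_rot: [0.0, 0.997, 0.074, 0.003]
wrist_force: [-0.4, -0.0, -0.6]
opening: 0.998
```

```bash
python3 plan.py .426 .343 .14 8.5;python3 snap.py f2 .638 -.0035 .042 .055 .05; python3 circ.py f2
```

```text
t 12.18 pos [ 0.6401 -0.0052  0.1468] yaw 8.5 tilt(tool rotvec deg) [ 0.05 -0.33 -0.  ]
shift in current tool axes mm [-160.3 -376.     5.6]  in target axes [-160.3 -376.     6.8] len 409
q [ 0.11  0.57 -0.21  1.7   0.15  0.88 -1.58] F [-0.4 -0.  -0.6] open 0.998
2940 circ [638.  -5.] 27.0 rect [array([638. ,  -4.9]), array([52.6, 53.2]), np.float64(68.9)] z 0.0475
R 312 [0.52272716 0.09050896] r 0.0381
M 168 [ 0.53871084 -0.01652869] r 0.0365
W 247 [ 0.5548201  -0.12712211] r 0.0383
F 366 [ 0.63821565 -0.00332827] r 0.0374
```

View pics/f2.png

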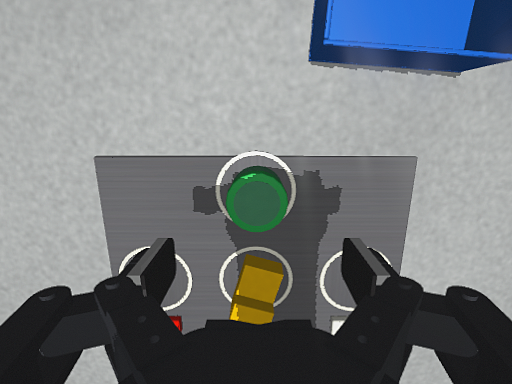

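Emit:
{"api": "arm_command", "payload": {"steps": [[[-7, -16, 0], [0, 0, 0], 1], [[-14, -32, 0], [0, 0, 0], 1], [[-15, -36, 0], [0, 0, 0], 1], [[-15, -36, 0], [0, 0, 0], 1], [[-15, -36, 0], [0, 0, 0], 1]]}}

```text
time: 12.65
ee_pos: [0.5481, 0.1401, 0.1421]
tcp_rot: [0.0, 0.997, 0.074, -0.001]
wrist_force: [0.8, 0.5, 0.5]
opening: 1.001
```

Emit:
{"api": "arm_command", "payload": {"steps": [[[-15, -36, 0], [0, 0, 0], 1], [[-15, -36, 0], [0, 0, 0], 1], [[-15, -36, 0], [0, 0, 0], 1], [[-15, -36, 0], [0, 0, 0], 1], [[-14, -32, 0], [0, 0, 0], 1]]}}

```text
time: 13.07
ee_pos: [0.4485, 0.3039, 0.1423]
tcp_rot: [0.0, 0.997, 0.075, -0.001]
wrist_force: [0.7, -0.0, 0.4]
opening: 1.006
```

Emit:
{"api": "arm_command", "payload": {"steps": [[[-10, -24, 0], [0, 0, 0], 1], [[-6, -14, 0], [0, 0, 0], 1], [[-3, -6, 0], [0, 0, 0], 1], [[0, 0, 0], [0, 0, 0], 1], [[0, 0, 0], [0, 0, 0], 1]]}}

```text
time: 13.48
ee_pos: [0.4257, 0.3419, 0.1426]
tcp_rot: [0.001, 0.997, 0.074, -0.0]
wrist_force: [0.1, -1.3, 0.4]
opening: 0.998
```

```bash
python3 plan.py .426 .343 .02 8.5;python3 snap.py r1 .426 .343 .024 .036 .05
```

```text
t 13.48 pos [0.4257 0.3419 0.1426] yaw 8.47 tilt(tool rotvec deg) [ 0.08  0.06 -0.03]
shift in current tool axes mm [  0.5  -1.2 122.6]  in target axes [  0.4  -1.  122.6] len 123
q [-0.5   0.45 -0.3   1.93  0.18  0.79 -2.32] F [ 0.1 -1.3  0.4] open 0.998
2612 circ [426. 343.] 29.9 rect [array([426. , 343.7]), array([58.8, 58.6]), np.float64(10.0)] z 0.0291
```

View pics/r1.png

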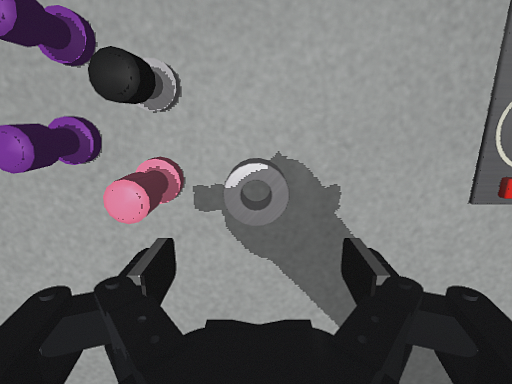

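Emit:
{"api": "arm_command", "payload": {"steps": [[[0.5, -1.5, 20], [0, 0, 0], 1], [[0, 0, 33], [0, 0, 0], 1], [[0, 0, 33], [0, 0, 0], 1], [[0, 0, 20], [0, 0, 0], 1], [[0, 0, 10], [0, 0, 0], 1]]}}

```text
time: 13.95
ee_pos: [0.4256, 0.3414, 0.0242]
tcp_rot: [0.002, 0.997, 0.073, -0.002]
wrist_force: [0.3, 0.1, -0.5]
opening: 0.999
```

Emit:
{"api": "arm_command", "payload": {"steps": [[[0, 0, 6], [0, 0, 0], 1], [[0, 0, 0], [0, 0, 0], 1], [[0, 0, 0], [0, 0, 0], -1], [[0, 0, 0], [0, 0, 0], -1], [[0, 0, 0], [0, 0, 0], -1]], "squeeze": 60}}

```text
time: 14.37
ee_pos: [0.4268, 0.3451, 0.0233]
tcp_rot: [-0.0, 0.997, 0.074, 0.001]
wrist_force: [-0.1, -1.9, 3.8]
opening: 0.675
```

Emit:
{"api": "arm_command", "payload": {"steps": [[[0, 0, 0], [0, 0, 0], -1], [[0, 0, 0], [0, 0, 0], -1], [[0, 0, -20], [0, 0, 0], -1], [[0, 0, -30], [0, 0, 0], -1], [[0, 0, -30], [0, 0, 0], -1]]}}

```text
time: 14.78
ee_pos: [0.425, 0.344, 0.102]
tcp_rot: [0.001, 0.997, 0.074, -0.001]
wrist_force: [-0.1, 1.3, -3.4]
opening: 0.669
```

```bash
python3 plan.py .5227 .0905 .1 8.5
```

```text
t 14.78 pos [0.425 0.344 0.102] yaw 8.52 tilt(tool rotvec deg) [0.06 0.09 0.02]
shift in current tool axes mm [ 59.  265.2   2.2]  in target axes [ 59.1 265.2   2. ] len 272
q [-0.52  0.51 -0.28  1.94  0.21  0.71 -2.35] F [-0.1  1.3 -3.4] open 0.669
```

Emit:
{"api": "arm_command", "payload": {"steps": [[[3, 14, 0], [0, 0, 0], -1], [[6, 27, 0], [0, 0, 0], -1], [[8, 35, 0], [0, 0, 0], -1], [[8, 35, 0], [0, 0, 0], -1], [[8, 35, 0], [0, 0, 0], -1]]}}

```text
time: 15.2
ee_pos: [0.4803, 0.2038, 0.1021]
tcp_rot: [-0.0, 0.997, 0.075, 0.001]
wrist_force: [0.4, 0.6, -4.1]
opening: 0.671
```

Emit:
{"api": "arm_command", "payload": {"steps": [[[8, 35, 0], [0, 0, 0], -1], [[7, 33, 0], [0, 0, 0], -1], [[5, 25, 0], [0, 0, 0], -1], [[3, 16, 0], [0, 0, 0], -1], [[2, 9, 0], [0, 0, 0], -1]]}}

```text
time: 15.62
ee_pos: [0.5229, 0.0888, 0.1018]
tcp_rot: [0.001, 0.997, 0.072, 0.0]
wrist_force: [0.2, 0.2, -3.6]
opening: 0.67
```

Emit:
{"api": "arm_command", "payload": {"steps": [[[0, 1, 0], [0, 0, 0], -1], [[0, 0, 0], [0, 0, 0], -1], [[0, 0, 0], [0, 0, 0], -1]]}}

```text
time: 15.87
ee_pos: [0.5218, 0.0929, 0.1015]
tcp_rot: [-0.0, 0.997, 0.075, 0.0]
wrist_force: [0.2, 0.3, -3.3]
opening: 0.671
```

```bash
python3 plan.py .5227 .0905 .026 8.5;python3 snap.py r2;python3 circ.py r2
```

```text
t 15.87 pos [0.5218 0.0929 0.1015] yaw 8.63 tilt(tool rotvec deg) [-0.05 -0.01  0.13]
shift in current tool axes mm [ 0.5  2.6 75.5]  in target axes [ 0.5  2.5 75.5] len 76
q [-0.03  0.49 -0.26  1.99  0.19  0.69 -1.82] F [ 0.2  0.3 -3.3] open 0.671
R 516 [0.52322126 0.09102458] r 0.0373
M 670 [ 0.53812413 -0.01829535] r 0.0383
W 466 [ 0.55429938 -0.12650032] r 0.0378
F 1106 [ 0.63735463 -0.00350819] r 0.0381
```

View pics/r2.png

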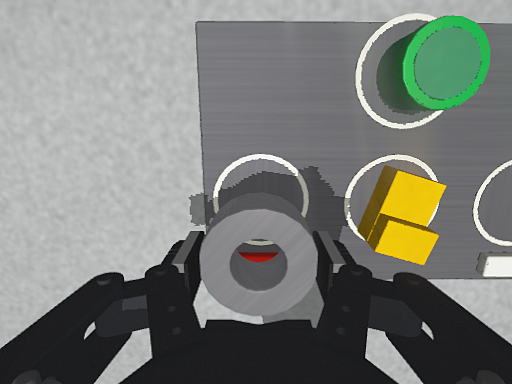

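Emit:
{"api": "arm_command", "payload": {"steps": [[[0.5, 2, 15], [0, 0, 0], -1], [[0, 0, 25], [0, 0, 0], -1], [[0, 0, 17], [0, 0, 0], -1], [[0, 0, 8], [0, 0, 0], -1], [[0, 0, 4], [0, 0, 0], -1]]}}

```text
time: 16.33
ee_pos: [0.522, 0.0905, 0.031]
tcp_rot: [-0.0, 0.997, 0.075, -0.001]
wrist_force: [-0.3, 0.4, -3.7]
opening: 0.674
```

Emit:
{"api": "arm_command", "payload": {"steps": [[[0, 0, 3], [0, 0, 0], -1], [[0, 0, 2], [0, 0, 0], -1], [[0, 0, 0], [0, 0, 0], -1], [[0, 0, 0], [0, 0, 0], 0.45], [[0, 0, 0], [0, 0, 0], 0.7]]}}

```text
time: 16.75
ee_pos: [0.5245, 0.09, 0.0288]
tcp_rot: [-0.0, 0.997, 0.074, 0.002]
wrist_force: [-0.2, 0.2, -0.2]
opening: 0.836
```

Emit:
{"api": "arm_command", "payload": {"steps": [[[0, 0, 0], [0, 0, 0], 0.7], [[0, 0, 0], [0, 0, 0], 0.7], [[0, 0, -15], [0, 0, 0], 1], [[0, 0, -30], [0, 0, 0], 1], [[0, 0, -30], [0, 0, 0], 1]]}}

```text
time: 17.17
ee_pos: [0.5223, 0.0892, 0.1023]
tcp_rot: [0.0, 0.997, 0.074, -0.001]
wrist_force: [1.5, 0.9, -0.1]
opening: 1.003
```

Emit:
{"api": "arm_command", "payload": {"steps": [[[0, 0, -35], [0, 0, 0], 1], [[0, 0, 0], [0, 0, 0], 1], [[0, 0, 0], [0, 0, 0], 1]]}}

```text
time: 17.42
ee_pos: [0.5249, 0.0895, 0.1395]
tcp_rot: [-0.0, 0.997, 0.074, 0.003]
wrist_force: [0.2, 0.7, -0.5]
opening: 1.0
```

```bash
python3 plan.py .5065 .4475 .18 8.5;python3 snap.py r3 .5227 .0905 .03 .042 .05; python3 circ.py r3
```

```text
t 17.42 pos [0.5249 0.0895 0.1395] yaw 8.49 tilt(tool rotvec deg) [ 0.01 -0.3  -0.01]
shift in current tool axes mm [  34.9 -356.8  -40.3]  in target axes [  34.8 -356.8  -40.5] len 361
q [-0.01  0.43 -0.28  1.97  0.17  0.76 -1.8 ] F [ 0.2  0.7 -0.5] open 1.0
2782 circ [522.  89.] 29.8 rect [array([522.4,  89.3]), array([58.8, 59. ]), np.float64(30.0)] z 0.0351
R 370 [0.52275832 0.09067973] r 0.0377
M 467 [ 0.53831365 -0.01808223] r 0.038
W 585 [ 0.55439938 -0.12704259] r 0.0381
F 764 [ 0.63726988 -0.00346499] r 0.038
```

View pics/r3.png

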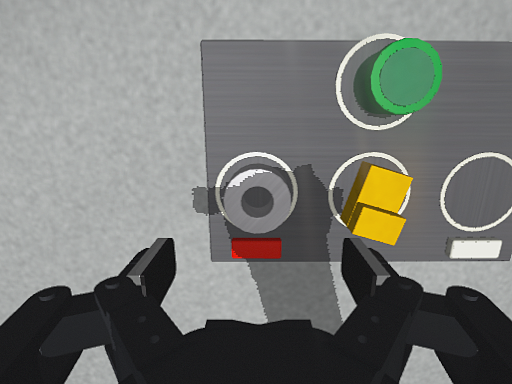

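Emit:
{"api": "arm_command", "payload": {"steps": [[[2, -15, -13], [0, 0, 0], 0.4], [[3, -30, -13], [0, 0, 0], 0.4], [[4, -37, -14], [0, 0, 0], 0.4], [[4, -38, 0], [0, 0, 0], 0.4], [[4, -38, 0], [0, 0, 0], 0.4]]}}

```text
time: 17.88
ee_pos: [0.5163, 0.2491, 0.1766]
tcp_rot: [0.0, 0.997, 0.074, -0.0]
wrist_force: [0.7, 0.2, -0.3]
opening: 0.699
```

Emit:
{"api": "arm_command", "payload": {"steps": [[[4, -38, 0], [0, 0, 0], 0.4], [[4, -38, 0], [0, 0, 0], 0.4], [[4, -37, 0], [0, 0, 0], 0.4], [[3, -33, 0], [0, 0, 0], 0.4], [[2, -25, 0], [0, 0, 0], 0.4]]}}

```text
time: 18.3
ee_pos: [0.5062, 0.4226, 0.175]
tcp_rot: [0.0, 0.997, 0.075, -0.002]
wrist_force: [-0.6, 0.1, 0.4]
opening: 0.705
```

Emit:
{"api": "arm_command", "payload": {"steps": [[[1, -16, 0], [0, 0, 0], 0.4], [[1, -10, 0], [0, 0, 0], 0.4], [[0, -2, 0], [0, 0, 0], 0.4], [[0, 0, 0], [0, 0, 0], 0.4], [[0, 0, 0], [0, 0, 0], 0.4]]}}

```text
time: 18.72
ee_pos: [0.5068, 0.4456, 0.1768]
tcp_rot: [0.001, 0.997, 0.073, -0.0]
wrist_force: [-0.6, 0.0, 1.1]
opening: 0.704
```

```bash
python3 plan.py .5065 .4475 .06 8.5;python3 snap.py p1 .5065 .4475 .074 .09 .04 .5065 .4475 .008 .020 .04
```

```text
t 18.72 pos [0.5068 0.4456 0.1768] yaw 8.39 tilt(tool rotvec deg) [ 0.11  0.02 -0.11]
shift in current tool axes mm [  0.   -2.2 116.8]  in target axes [ -0.   -2.  116.8] len 117
q [-0.55  0.61 -0.32  1.58  0.22  1.   -2.36] F [-0.6  0.   1.1] open 0.704
1189 circ [506. 447.] 17.0 rect [array([506.4, 446.6]), array([33.7, 32.5]), np.float64(7.4)] z 0.0806
528 circ [506. 447.] 21.9 rect [array([513.5, 447.6]), array([28.7, 43.2]), np.float64(6.4)] z 0.0147
```

View pics/p1.png

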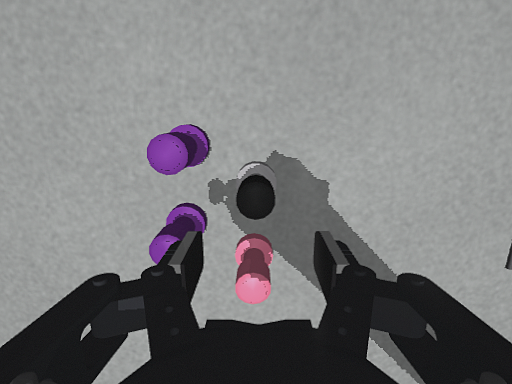

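Emit:
{"api": "arm_command", "payload": {"steps": [[[0, -1, 20], [0, 0, 0], 0.4], [[0, 0, 33], [0, 0, 0], 0.4], [[0, 0, 30], [0, 0, 0], 0.4], [[0, 0, 19], [0, 0, 0], 0.4], [[0, 0, 10], [0, 0, 0], 0.4]]}}

```text
time: 19.18
ee_pos: [0.5055, 0.4455, 0.0623]
tcp_rot: [0.002, 0.997, 0.073, -0.002]
wrist_force: [-0.4, -0.3, -0.2]
opening: 0.696
```

Emit:
{"api": "arm_command", "payload": {"steps": [[[0, 0, 5], [0, 0, 0], 0.4], [[0, 0, 0], [0, 0, 0], 0.4], [[0, 0, 0], [0, 0, 0], -1], [[0, 0, 0], [0, 0, 0], -1], [[0, 0, 0], [0, 0, 0], -1]], "squeeze": 60}}

```text
time: 19.6
ee_pos: [0.5068, 0.4492, 0.0622]
tcp_rot: [-0.001, 0.997, 0.074, 0.001]
wrist_force: [-0.1, -1.6, 4.6]
opening: 0.379
```

Emit:
{"api": "arm_command", "payload": {"steps": [[[0, 0, 0], [0, 0, 0], -1], [[0, 0, 0], [0, 0, 0], -1], [[0, 0, -20], [0, 0, 0], -1], [[0, 0, -35], [0, 0, 0], -1], [[0, 0, -35], [0, 0, 0], -1]]}}

```text
time: 20.02
ee_pos: [0.5046, 0.4475, 0.1494]
tcp_rot: [0.001, 0.997, 0.074, -0.002]
wrist_force: [0.6, 0.6, -3.5]
opening: 0.378
```

Emit:
{"api": "arm_command", "payload": {"steps": [[[0, 0, -35], [0, 0, 0], -1], [[0, 0, -5], [0, 0, 0], -1]]}}

```text
time: 20.18
ee_pos: [0.5079, 0.4514, 0.1976]
tcp_rot: [-0.004, 0.997, 0.074, 0.004]
wrist_force: [2.3, 1.7, -2.5]
opening: 0.376
```

```bash
python3 plan.py .5545 -.127 .19 8.5
```

```text
t 20.18 pos [0.5079 0.4514 0.1976] yaw 8.51 tilt(tool rotvec deg) [-0.37 -0.52  0.01]
shift in current tool axes mm [-39.6 578.9   3.5]  in target axes [-39.4 578.9   7.6] len 580
q [-0.55  0.59 -0.33  1.56  0.21  1.02 -2.36] F [ 2.3  1.7 -2.5] open 0.376
```

Emit:
{"api": "arm_command", "payload": {"steps": [[[-1, 15, 0], [0, 0, 0], -1], [[-2, 30, 0], [0, 0, 0], -1], [[-2, 36, 0], [0, 0, 0], -1], [[-2, 36, 0], [0, 0, 0], -1], [[-2, 36, 0], [0, 0, 0], -1]]}}

```text
time: 20.6
ee_pos: [0.5184, 0.2933, 0.1885]
tcp_rot: [0.001, 0.997, 0.074, -0.001]
wrist_force: [1.4, 0.1, -3.8]
opening: 0.373
```

Emit:
{"api": "arm_command", "payload": {"steps": [[[-2, 36, 0], [0, 0, 0], -1], [[-2, 36, 0], [0, 0, 0], -1], [[-2, 36, 0], [0, 0, 0], -1], [[-2, 36, 0], [0, 0, 0], -1], [[-3, 36, 0], [0, 0, 0], -1]]}}

```text
time: 21.02
ee_pos: [0.534, 0.1137, 0.1889]
tcp_rot: [0.0, 0.997, 0.074, -0.001]
wrist_force: [1.2, 0.2, -3.7]
opening: 0.381
```

Emit:
{"api": "arm_command", "payload": {"steps": [[[-3, 36, 0], [0, 0, 0], -1], [[-3, 36, 0], [0, 0, 0], -1], [[-2, 36, 0], [0, 0, 0], -1], [[-2, 36, 0], [0, 0, 0], -1], [[-2, 34, 0], [0, 0, 0], -1]]}}

```text
time: 21.43
ee_pos: [0.5482, -0.0641, 0.189]
tcp_rot: [0.0, 0.997, 0.074, -0.001]
wrist_force: [1.5, 0.2, -2.5]
opening: 0.381
```

Emit:
{"api": "arm_command", "payload": {"steps": [[[-2, 30, 0], [0, 0, 0], -1], [[-1, 20, 0], [0, 0, 0], -1], [[-1, 11, 0], [0, 0, 0], -1], [[0, 2, 0], [0, 0, 0], -1], [[0, 0, 0], [0, 0, 0], -1]]}}

```text
time: 21.85
ee_pos: [0.5543, -0.1241, 0.1894]
tcp_rot: [-0.0, 0.997, 0.074, -0.001]
wrist_force: [-0.1, 0.4, -2.6]
opening: 0.377
```

```bash
python3 plan.py .5545 -.127 .066 8.5; python3 snap.py w1; python3 circ.py w1
```

```text
t 21.85 pos [ 0.5543 -0.1241  0.1894] yaw 8.47 tilt(tool rotvec deg) [-0.06  0.09 -0.03]
shift in current tool axes mm [-1.000e-01  3.100e+00  1.234e+02]  in target axes [ -0.3   2.9 123.4] len 123
q [ 0.33  0.41 -0.21  1.85  0.11  0.9  -1.35] F [-0.1  0.4 -2.6] open 0.377
R 831 [0.52205299 0.09161197] r 0.0388
M 515 [ 0.53879339 -0.01840079] r 0.0379
W 345 [ 0.5552509  -0.12689462] r 0.0375
F 647 [ 0.6376679  -0.00372788] r 0.0381
```

View pics/w1.png

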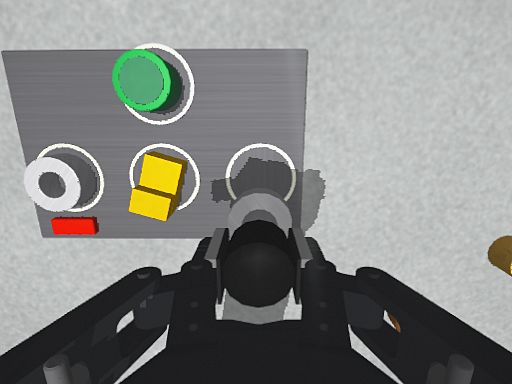

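Emit:
{"api": "arm_command", "payload": {"steps": [[[0, 3, 20], [0, 0, 0], -1], [[0, 0, 35], [0, 0, 0], -1], [[0, 0, 30], [0, 0, 0], -1], [[0, 0, 18], [0, 0, 0], -1], [[0, 0, 10], [0, 0, 0], -1]]}}

```text
time: 22.32
ee_pos: [0.5538, -0.1243, 0.0745]
tcp_rot: [-0.001, 0.997, 0.076, -0.002]
wrist_force: [0.1, -0.2, -3.1]
opening: 0.378
```

Emit:
{"api": "arm_command", "payload": {"steps": [[[0, 0, 5], [0, 0, 0], -1], [[0, 0, 3], [0, 0, 0], -1], [[0, 0, 1.5], [0, 0, 0], -1], [[0, 0, 0], [0, 0, 0], -1], [[0, 0, 0], [0, 0, 0], -1]]}}

```text
time: 22.73
ee_pos: [0.5564, -0.1273, 0.0689]
tcp_rot: [0.0, 0.997, 0.074, 0.001]
wrist_force: [-0.2, -0.4, -3.5]
opening: 0.377
```

Emit:
{"api": "arm_command", "payload": {"steps": [[[0, 0, 0], [0, 0, 0], 0.2], [[0, 0, 0], [0, 0, 0], 0.5], [[0, 0, 0], [0, 0, 0], 0.5], [[0, 0, 0], [0, 0, 0], 0.5]]}}

```text
time: 23.07
ee_pos: [0.5561, -0.1275, 0.0684]
tcp_rot: [0.0, 0.997, 0.074, 0.001]
wrist_force: [-0.5, 0.6, 0.1]
opening: 0.753
```

Emit:
{"api": "arm_command", "payload": {"steps": [[[0, 0, -15], [0, 0, 0], 0.6], [[0, 0, -30], [0, 0, 0], 0.6], [[0, 0, -35], [0, 0, 0], 0.6], [[0, 0, -30], [0, 0, 0], 0.6], [[0, 0, 0], [0, 0, 0], 0.6]]}}

```text
time: 23.48
ee_pos: [0.5594, -0.1279, 0.1844]
tcp_rot: [0.002, 0.997, 0.074, 0.006]
wrist_force: [1.0, 0.2, 0.2]
opening: 0.799
```

```bash
python3 plan.py .507 -.444 .15 8.5; python3 snap.py w2 .5545 -.127 .08 .094 .04 .5545 -.127 .014 .026 .04; python3 circ.py w2
```

```text
t 23.48 pos [ 0.5594 -0.1279  0.1844] yaw 8.5 tilt(tool rotvec deg) [ 0.23 -0.62  0.  ]
shift in current tool axes mm [-99.  304.7  34.5]  in target axes [-98.6 304.9  34.4] len 322
q [ 0.33  0.42 -0.21  1.84  0.11  0.88 -1.35] F [1.  0.2 0.2] open 0.799
1159 circ [ 556. -129.] 17.2 rect [array([ 555.8, -129.2]), array([33.6, 32.7]), np.float64(8.6)] z 0.0866
514 circ [ 556. -130.] 21.7 rect [array([ 562.7, -128.7]), array([29.5, 42.5]), np.float64(10.6)] z 0.0208
R 793 [0.52192515 0.09174124] r 0.0389
M 477 [ 0.53873531 -0.01851188] r 0.0379
W 304 [ 0.55473414 -0.12705149] r 0.038
F 602 [ 0.63761291 -0.0038507 ] r 0.038
```

View pics/w2.png

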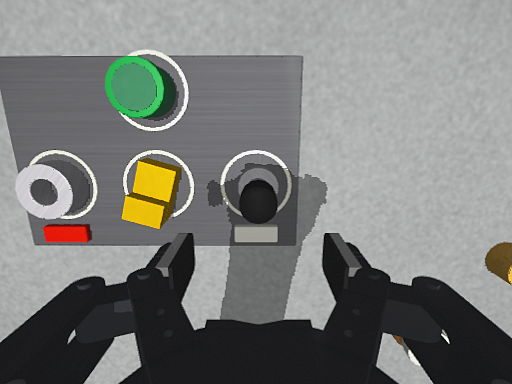

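Emit:
{"api": "arm_command", "payload": {"steps": [[[-5, 16, 0], [0, 0, 0], 1], [[-10, 31, 0], [0, 0, 0], 1], [[-11, 35, 0], [0, 0, 0], 1], [[-11, 35, 0], [0, 0, 0], 1], [[-11, 35, 0], [0, 0, 0], 1]]}}

```text
time: 23.95
ee_pos: [0.5295, -0.2859, 0.1766]
tcp_rot: [-0.0, 0.997, 0.075, -0.001]
wrist_force: [0.6, -0.7, -0.1]
opening: 0.998
```

Emit:
{"api": "arm_command", "payload": {"steps": [[[-11, 35, 0], [0, 0, 0], 1], [[-11, 35, 0], [0, 0, 0], 1], [[-11, 33, 0], [0, 0, 0], 1], [[-8, 25, 0], [0, 0, 0], 1], [[-5, 16, 0], [0, 0, 0], 1]]}}

```text
time: 24.37
ee_pos: [0.5039, -0.4376, 0.1762]
tcp_rot: [0.0, 0.997, 0.072, -0.001]
wrist_force: [-0.5, -0.8, 0.3]
opening: 1.001
```

Emit:
{"api": "arm_command", "payload": {"steps": [[[-2, 8, 0], [0, 0, 0], 1], [[0, 0, 0], [0, 0, 0], 1], [[0, 0, 0], [0, 0, 0], 1], [[0, 0, 0], [0, 0, 0], 1]]}}

```text
time: 24.7
ee_pos: [0.5068, -0.4395, 0.1776]
tcp_rot: [-0.001, 0.997, 0.076, 0.0]
wrist_force: [0.5, 0.2, 0.4]
opening: 1.001
```

```bash
python3 plan.py .507 -.444 .02 8.5; python3 snap.py b1 .507 -.444 .028 .042 .05 ; python3 plan.py .507 -.444 .02 8.5
```

```text
t 24.7 pos [ 0.5068 -0.4395  0.1776] yaw 8.69 tilt(tool rotvec deg) [-0.09 -0.02  0.19]
shift in current tool axes mm [ -0.5   4.7 157.6]  in target axes [ -0.5   4.5 157.6] len 158
q [ 0.76  0.58 -0.13  1.6   0.08  0.98 -0.82] F [0.5 0.2 0.4] open 1.001
1115 circ [ 507. -446.] 21.9 rect [array([ 507.1, -445.9]), array([43.1, 42.6]), np.float64(8.0)] z 0.0341
t 24.75 pos [ 0.5068 -0.4396  0.1778] yaw 8.69 tilt(tool rotvec deg) [-0.07 -0.03  0.19]
shift in current tool axes mm [ -0.5   4.5 157.8]  in target axes [ -0.4   4.3 157.8] len 158
q [ 0.76  0.58 -0.13  1.6   0.08  0.98 -0.82] F [-0.   0.6 -0.5] open 1.001
```

View pics/b1.png

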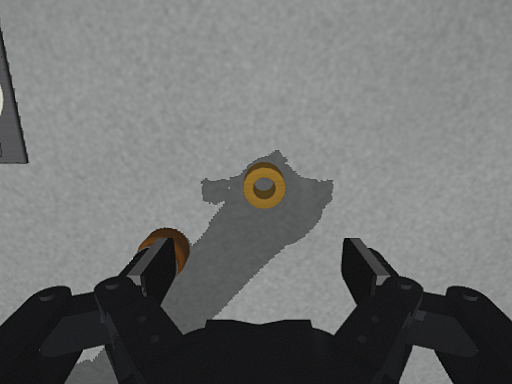

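Emit:
{"api": "arm_command", "payload": {"steps": [[[-0.5, 6, 25], [0, 0, 0], 1], [[0, 0, 40], [0, 0, 0], 1], [[0, 0, 38], [0, 0, 0], 1], [[0, 0, 25], [0, 0, 0], 1], [[0, 0, 13], [0, 0, 0], 1]]}}

```text
time: 25.17
ee_pos: [0.5049, -0.4448, 0.033]
tcp_rot: [-0.002, 0.997, 0.075, -0.002]
wrist_force: [-0.2, -0.0, -1.0]
opening: 0.997
```

Emit:
{"api": "arm_command", "payload": {"steps": [[[0, 0, 8], [0, 0, 0], 1], [[0, 0, 4], [0, 0, 0], 1], [[0, 0, 0], [0, 0, 0], -1], [[0, 0, 0], [0, 0, 0], -1], [[0, 0, 0], [0, 0, 0], -1]], "squeeze": 60}}

```text
time: 25.58
ee_pos: [0.507, -0.4489, 0.0267]
tcp_rot: [0.001, 0.997, 0.074, 0.001]
wrist_force: [-0.4, 1.5, 4.1]
opening: 0.604
```

Emit:
{"api": "arm_command", "payload": {"steps": [[[0, 0, 0], [0, 0, 0], -1], [[0, 0, 0], [0, 0, 0], -1], [[0, 0, 0], [0, 0, 0], -1]]}}

```text
time: 25.83
ee_pos: [0.507, -0.4484, 0.0271]
tcp_rot: [0.001, 0.997, 0.074, 0.001]
wrist_force: [-0.9, 2.4, 6.9]
opening: 0.493
```

Emit:
{"api": "arm_command", "payload": {"steps": [[[0, 0, -20], [0, 0, 0], -1], [[0, 0, -35], [0, 0, 0], -1], [[0, 0, -40], [0, 0, 0], -1], [[0, 0, -40], [0, 0, 0], -1], [[0, 0, -20], [0, 0, 0], -1]]}}

```text
time: 26.25
ee_pos: [0.5075, -0.4496, 0.1857]
tcp_rot: [0.003, 0.997, 0.074, 0.003]
wrist_force: [1.1, 0.3, -3.3]
opening: 0.493
```

```bash
python3 plan.py .5225 .089 .18 8.5
```

```text
t 26.25 pos [ 0.5075 -0.4496  0.1857] yaw 8.5 tilt(tool rotvec deg) [ 0.32 -0.28 -0.  ]
shift in current tool axes mm [  94.4 -530.5    3.2]  in target axes [  94.4 -530.5    5.7] len 539
q [ 0.76  0.58 -0.13  1.58  0.08  0.99 -0.81] F [ 1.1  0.3 -3.3] open 0.493
```

Emit:
{"api": "arm_command", "payload": {"steps": [[[3, -15, 0], [0, 0, 0], -1], [[5, -30, 0], [0, 0, 0], -1], [[6.5, -36, 0], [0, 0, 0], -1], [[6.5, -36, 0], [0, 0, 0], -1], [[6.5, -36, 0], [0, 0, 0], -1]]}}

```text
time: 26.67
ee_pos: [0.5099, -0.2913, 0.18]
tcp_rot: [0.0, 0.997, 0.074, 0.0]
wrist_force: [-0.1, 1.0, -2.9]
opening: 0.491
```

Emit:
{"api": "arm_command", "payload": {"steps": [[[6.5, -36, 0], [0, 0, 0], -1], [[6.5, -36, 0], [0, 0, 0], -1], [[6.5, -36, 0], [0, 0, 0], -1], [[6.5, -36, 0], [0, 0, 0], -1], [[6.5, -36, 0], [0, 0, 0], -1]]}}

```text
time: 27.08
ee_pos: [0.5155, -0.1085, 0.1802]
tcp_rot: [0.0, 0.997, 0.074, 0.0]
wrist_force: [1.1, 0.4, -4.2]
opening: 0.494
```

Emit:
{"api": "arm_command", "payload": {"steps": [[[6.5, -36, 0], [0, 0, 0], -1], [[6.5, -36, 0], [0, 0, 0], -1], [[6.5, -36, 0], [0, 0, 0], -1], [[6, -34, 0], [0, 0, 0], -1], [[5, -27, 0], [0, 0, 0], -1]]}}

```text
time: 27.5
ee_pos: [0.5206, 0.0647, 0.1803]
tcp_rot: [-0.0, 0.997, 0.075, 0.0]
wrist_force: [0.2, 0.2, -4.4]
opening: 0.49
```

Emit:
{"api": "arm_command", "payload": {"steps": [[[3, -16, 0], [0, 0, 0], -1], [[1, -9, 0], [0, 0, 0], -1], [[0, 0, 0], [0, 0, 0], -1], [[0, 0, 0], [0, 0, 0], -1], [[0, 0, 0], [0, 0, 0], -1]]}}

```text
time: 27.92
ee_pos: [0.5215, 0.0849, 0.1797]
tcp_rot: [0.001, 0.997, 0.073, -0.0]
wrist_force: [0.1, -0.5, -4.9]
opening: 0.493
```

```bash
python3 plan.py .5225 .089 .06 8.5; python3 snap.py q1 .5225 .089 .03 .042 .045 .5225 .089 .14 .22 .06; python3 circ.py q1
python3 - <<'E'
from h import *
D=np.load("w_q1.npz");P=D["P"];p,Rm=pose()
# brass pixels: colour, top face
im=D["im"].astype(int); m=(im[...,0]-im[...,2]>40)&(P[...,2]>.13)
q=(P[m]-p)@Rm; top=q[q[:,2]<q[:,2].min()+.006]; print(len(q),q.min(0),q.max(0)); print(cv2.minEnclosingCircle((top[:,:2]*1000).astype(np.float32)))
E
```

```text
t 27.92 pos [0.5215 0.0849 0.1797] yaw 8.37 tilt(tool rotvec deg) [ 0.07  0.02 -0.13]
shift in current tool axes mm [  1.7  -4.  119.7]  in target axes [  1.6  -3.9 119.7] len 120
q [ 0.02  0.37 -0.3   1.94  0.14  0.85 -1.78] F [ 0.1 -0.5 -4.9] open 0.493
1801 circ [522.  89.] 29.8 rect [array([526.4,  90.3]), array([50.7, 58.9]), np.float64(12.6)] z 0.0351
12193 circ [524.  85.] 55.1 rect [array([522.1,  85.1]), array([ 44.1, 108.4]), np.float64(8.9)] z 0.187
R 350 [0.52260454 0.09057659] r 0.0379
M 399 [ 0.53843431 -0.01818157] r 0.038
W 528 [ 0.5544273  -0.12711413] r 0.0381
F 647 [ 0.6373456  -0.00360615] r 0.038
6685 [-0.02144968 -0.02082885 -0.00928207] [0.02258956 0.02149433 0.02714045]
((0.5903023481369019, 0.08315426111221313), 22.096435546875)
```

View pics/q1.png

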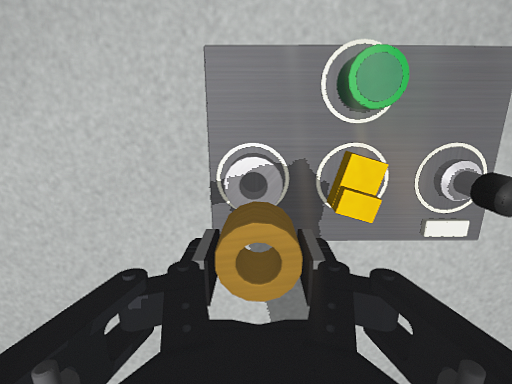

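Emit:
{"api": "arm_command", "payload": {"steps": [[[0.5, -4, 20], [0, 0, 0], -1], [[0, 0, 33], [0, 0, 0], -1], [[0, 0, 28], [0, 0, 0], -1], [[0, 0, 15], [0, 0, 0], -1], [[0, 0, 8], [0, 0, 0], -1]]}}

```text
time: 28.38
ee_pos: [0.52, 0.0889, 0.0734]
tcp_rot: [0.001, 0.997, 0.073, -0.002]
wrist_force: [-0.6, 0.3, -3.7]
opening: 0.49
```

Emit:
{"api": "arm_command", "payload": {"steps": [[[0, 0, 4], [0, 0, 0], -1], [[0, 0, 2], [0, 0, 0], -1], [[0, 0, 0], [0, 0, 0], -1], [[0, 0, 0], [0, 0, 0], -1], [[0, 0, 0], [0, 0, 0], -1]]}}

```text
time: 28.8
ee_pos: [0.5222, 0.0911, 0.0708]
tcp_rot: [-0.0, 0.997, 0.074, 0.001]
wrist_force: [0.1, 0.2, -3.5]
opening: 0.491
```

```bash
python3 plan.py .5216 .0891 .0617 8.5; python3 - <<'E'
from h import *
p,Rm=pose(); im,d,P,n,T=cloud("side"); cv2.imwrite("pics/side_q.png",cv2.resize(im[150:330,170:350,::-1],None,fx=3.3,fy=3.3))
E
```

```text
t 28.8 pos [0.5222 0.0911 0.0708] yaw 8.49 tilt(tool rotvec deg) [ 0.   -0.12 -0.01]
shift in current tool axes mm [-0.9  1.9  9.1]  in target axes [-0.9  1.9  9.1] len 9
q [-0.03  0.54 -0.25  2.    0.22  0.63 -1.85] F [ 0.1  0.2 -3.5] open 0.491
```

View pics/side_q.png

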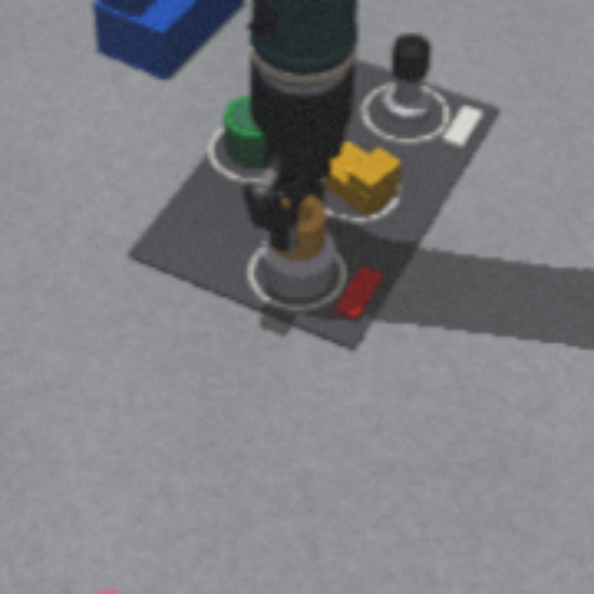

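Emit:
{"api": "arm_command", "payload": {"steps": [[[-0.7, 1.5, 3], [0, 0, 0], -1], [[0, 0, 2.5], [0, 0, 0], -1], [[0, 0, 1.5], [0, 0, 0], -1], [[0, 0, 0.5], [0, 0, 0], -1], [[0, 0, 0], [0, 0, 0], -1]]}}

```text
time: 29.27
ee_pos: [0.5208, 0.0892, 0.063]
tcp_rot: [0.0, 0.997, 0.074, -0.0]
wrist_force: [-3.3, -1.4, 6.9]
opening: 0.491
```

Emit:
{"api": "arm_command", "payload": {"steps": [[[0, 0, 0], [0, 0, 0], -1], [[0, 0, 0], [0, 0, 0], -1], [[0, 0, 0], [0, 0, 0], -1]]}}

```text
time: 29.52
ee_pos: [0.5208, 0.0891, 0.063]
tcp_rot: [0.0, 0.997, 0.074, -0.0]
wrist_force: [-3.8, -2.1, 6.4]
opening: 0.491
```

Light contact at z = 0.063, as expected. I release.

Emit:
{"api": "arm_command", "payload": {"steps": [[[0, 0, 0], [0, 0, 0], 0.1], [[0, 0, 0], [0, 0, 0], 0.3], [[0, 0, 0], [0, 0, 0], 0.5], [[0, 0, 0], [0, 0, 0], 0.5], [[0, 0, 0], [0, 0, 0], 0.5]]}}

```text
time: 29.93
ee_pos: [0.521, 0.0895, 0.0622]
tcp_rot: [-0.0, 0.997, 0.074, 0.0]
wrist_force: [0.1, 1.1, -0.1]
opening: 0.75
```

Emit:
{"api": "arm_command", "payload": {"steps": [[[0, 0, -10], [0, 0, 0], 0.6], [[0, 0, -25], [0, 0, 0], 0.6], [[0, 0, -35], [0, 0, 0], 0.6], [[0, 0, -30], [0, 0, 0], 0.6], [[0, 0, -15], [0, 0, 0], 0.6]]}}

```text
time: 30.35
ee_pos: [0.5226, 0.09, 0.1816]
tcp_rot: [-0.0, 0.997, 0.074, 0.003]
wrist_force: [0.0, -0.2, -0.0]
opening: 0.801
```

Emit:
{"api": "arm_command", "payload": {"steps": [[[0, 0, 0], [0, 0, 0], 0.6], [[0, 0, 0], [0, 0, 0], 0.6], [[0, 0, 0], [0, 0, 0], 0.6]]}}

```text
time: 30.6
ee_pos: [0.5203, 0.0892, 0.1768]
tcp_rot: [0.0, 0.997, 0.074, -0.001]
wrist_force: [0.1, -0.0, -0.4]
opening: 0.797
```

```bash
python3 plan.py .4 0 .3 8.5; python3 snap.py q2 .5222 .089 .064 .08 .045 .5222 .089 .03 .042 .045 .5555 -.129 .08 .094 .04; python3 circ.py q2
```

```text
t 30.6 pos [0.5203 0.0892 0.1768] yaw 8.5 tilt(tool rotvec deg) [ 0.01  0.07 -0.  ]
shift in current tool axes mm [-132.3   70.4 -123.1]  in target axes [-132.1   70.4 -123.2] len 194
q [ 0.02  0.37 -0.3   1.95  0.15  0.84 -1.79] F [ 0.1 -0.  -0.4] open 0.797
1460 circ [521.  88.] 21.9 rect [array([521.7,  88.4]), array([42.7, 42.7]), np.float64(0.9)] z 0.07
932 circ [523.  89.] 29.8 rect [array([529.4,  90.8]), array([44.6, 58.8]), np.float64(10.9)] z 0.0352
332 circ [ 553. -122.] 15.7 rect [array([ 551.8, -116.6]), array([31.3, 11.3]), np.float64(17.6)] z 0.0844
R 333 [0.52250075 0.09053437] r 0.0379
M 388 [ 0.53844682 -0.01814618] r 0.0379
W 531 [ 0.5543858  -0.12723085] r 0.0381
F 608 [ 0.63722357 -0.00351519] r 0.038
```

View pics/q2.png

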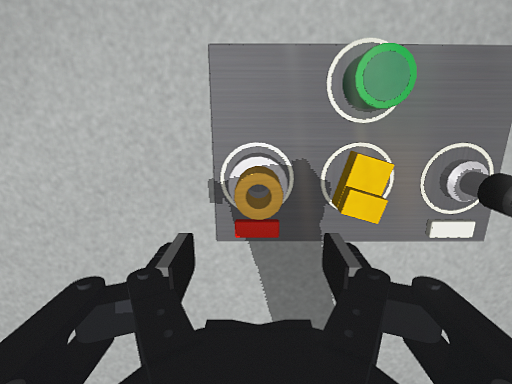

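Emit:
{"api": "arm_command", "payload": {"steps": [[[-10, 0, -15], [0, 0, 0], 0.6], [[-20, 0, -20], [0, 0, 0], 0.6], [[-20, 0, -20], [0, 0, 0], 0.6], [[-10, 0, -10], [0, 0, 0], 0.6], [[0, 0, 0], [0, 0, 0], 0.6]]}}

```text
time: 31.07
ee_pos: [0.4604, 0.0805, 0.2431]
tcp_rot: [0.0, 0.997, 0.074, 0.0]
wrist_force: [0.7, 0.4, 0.3]
opening: 0.803
```

Emit:
{"api": "arm_command", "payload": {"steps": [[[0, 0, 0], [0, 0, 0], 0.6], [[0, 0, 0], [0, 0, 0], 0.6], [[0, 0, 0], [0, 0, 0], 0.6], [[0, 0, 0], [0, 0, 0], 0.6]]}}

```text
time: 31.4
ee_pos: [0.4616, 0.0806, 0.2411]
tcp_rot: [-0.0, 0.997, 0.074, -0.001]
wrist_force: [-0.9, 0.9, -0.3]
opening: 0.799
```

```bash
python3 snap.py z1 .5222 .089 .064 .08 .045 .5222 .089 .03 .042 .045; python3 - <<'E'
from h import *
for name in ["side","top"]:
    im,d,P,n,T=cloud(name); cv2.imwrite(f"pics/{name}_end.png",im[:,:,::-1]); z=P[...,2]
    for l,c,h,rad in [("jar",(.41,-.335),.06,.05),("bin",(.82,-.1),.06,.11),("punch",(.5535,-.1275),.088,.04),("tin",(.636,-.003),.048,.05),("bush",(.521,.09),.071,.04),("block",(.518,-.015),.046,.045)]:
        m=(np.hypot(P[...,0]-c[0],P[...,1]-c[1])<rad)&(abs(z-h)<.009); pts=P[m][:,:2].astype(np.float32)
        if len(pts)>5: print(name,l,len(pts),np.round(cv2.minEnclosingCircle(pts)[0],4),np.round(cv2.minAreaRect(pts*1000)[0]),np.median(z[m]).round(4))
print(r.sense()["wrist_force"])
E
```

```text
1053 circ [521.  88.] 21.9 rect [array([521.6,  88.2]), array([42.8, 42.6]), np.float64(69.9)] z 0.0701
730 circ [522.  89.] 29.9 rect [array([521.9,  89.2]), array([58.9, 58.3]), np.float64(10.4)] z 0.0351
side jar 152 [ 0.4093 -0.3422] [ 407. -339.] 0.0601
side bin 289 [ 0.8055 -0.0978] [805. -97.] 0.0575
side punch 22 [ 0.5437 -0.1306] [ 541. -131.] 0.0858
side tin 218 [ 0.6325 -0.0018] [632.  -2.] 0.0487
side bush 179 [0.5175 0.0914] [518.  91.] 0.0706
side block 128 [ 0.5145 -0.0131] [516. -14.] 0.0462
top jar 223 [ 0.4071 -0.3429] [ 408. -342.] 0.0597
top bin 259 [ 0.8059 -0.099 ] [808. -98.] 0.0585
top punch 108 [ 0.5545 -0.1274] [ 554. -127.] 0.0868
top tin 251 [ 0.6361 -0.0026] [636.  -3.] 0.0483
top block 124 [ 0.525 -0.016] [528. -16.] 0.0459
[-0.59592845 -0.44684945 -0.44636786]
```

View pics/side_end.png

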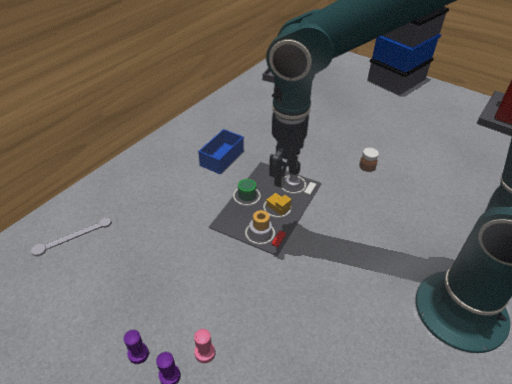

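```bash
python3 snap.py z2 .52 -.017 .04 .052 .05 .54 -.018 .024 .035 .05 .638 -.004 .042 .055 .05 .555 -.128 .014 .026 .04; python3 circ.py z2
```

```text
802 circ [519. -16.] 23.5 rect [array([519. , -15.8]), array([39.9, 25.9]), np.float64(81.9)] z 0.0453
1083 circ [536. -18.] 35.0 rect [array([536.1, -18.4]), array([40.8, 59.8]), np.float64(82.1)] z 0.0294
2317 circ [637.  -5.] 27.4 rect [array([634.3,  -5.3]), array([47.9, 54. ]), np.float64(9.0)] z 0.0477
667 circ [ 555. -129.] 22.2 rect [array([ 555.4, -124.8]), array([43.2, 35.7]), np.float64(6.1)] z 0.021
R 510 [0.52242634 0.09020462] r 0.038
M 351 [ 0.53836697 -0.01846063] r 0.038
W 294 [ 0.55450721 -0.12726993] r 0.038
F 331 [ 0.6373368  -0.00378684] r 0.038
```

View pics/z2.png

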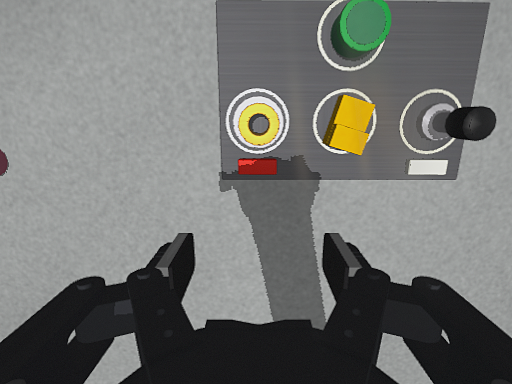

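All five are within about 3 mm of where they belong, and the jar and bin have not moved. I hand the job in.

```bash
python3 -c "
from plant import r
print(r.close_job())"
```

```text
the job is handed in; nothing more can be done
None
```

I set out all five pieces and handed the job in at about 31.5 s; no verdict came back. The ring is by the red tab with the bush on top of it. The punch is by the white tab, the stop block is in the middle circle, and the tin is in the far circle.

**Placement:** In the last wrist pictures the ring, punch, block and tin were within about 3 mm of their circle centres. The bush was about 1 mm off the ring's axis. The heights fit each piece standing upright where it should.

**Bystanders:** The jar and bin were where they started, within about 4 mm measurement scatter. The gripper was clear of everything.

**Checks that disagreed:**
- In the last side and top pictures, readings of the block's step differed from the wrist camera's by up to about 9 mm along x. In the side picture the punch differed by about 14 mm, from only 22 depth points. I put these down to the arm blocking the view and went by the wrist camera.
- The overhead camera gave no reading for the bush in the last pictures.

**Harder contact:** The stop block touched down harder than planned, with about 46 N at the wrist (limit 120 N). I lowered the other pieces more slowly.

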